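# Wind the book press down with its crank

## Task

A book with a mended spine lies in the small screw press on the hallway bookshelf. Fit the loose crank onto the square end of the press screw, wind it clockwise (seen from above) until the plate is down tight on the book and the crank will turn no further, then lift the crank off and stand it gently on its boss on the shelf top beside the press. Leave the key rack, ashtray, bell and stapler where they are.

Things in the scene. Friction and masses are not known exactly. Their poses are not given: they have to be found in the camera images.
- press: Grey iron book press fixed to the shelf top. Base 150 (x) x 270 (y) mm; two columns at y = +-115 mm carry a bridge 42 (x) x 270 (y) mm, top 124 mm above the shelf, cap nuts on its ends to 134 mm. The upright screw passes through its middle; under it hangs a steel plate over the book on the base. Origin: on the screw's axis, at shelf-top level; z up, y along the bridge.
- screw_seat (a point): Centre of the screw's round shoulder (40 mm diameter), on which the fitted crank's boss rests. The square end stands up from here: 16 x 16 mm, 30 mm tall, top 3 mm bevelled. z up; x, y square to its flats, turning with the screw. Seat 158 mm above the shelf when fully raised; sinks 1.59 mm per rad (10 mm a turn) as it is wound down, to 146 mm.
- screw (a joint): Angle of the press screw, rad. Grows as the screw is turned clockwise seen from above, which lowers the plate; starts somewhere between 1.5 and 4 (0 is fully raised). The plate touches the book at 7.7 and the screw stops hard at 8.0. It turns with a steady friction of 0.12 N m (about 1.6 N at the crank's grip) and stays where it is left.
- crank: Loose dark steel crank, about 0.36 kg, standing on its boss. Boss 32 x 32 mm, 44 mm tall, with a square socket 18 x 18 mm, 36 mm deep, open below, parallel to its sides: fits the screw in any of four quarter turns, 1 mm play a side. Origin: centre of the boss's underside; z up, x along the arm to the grip. Can be held by the boss's y faces, arm passing between the fingers.
- crank_handle (a point): Middle of the crank's upright black plastic grip: 75 mm along +x from the crank's origin and 65 mm above the boss's underside. Grip 22 mm diameter, 40 mm tall (45 to 85 mm up), revolving freely on its pin. The flat arm below it is 16 mm wide, 36 to 44 mm up; a counterweight 26 mm in diameter, 32 to 44 mm up, is at x = -36 mm on the other side of the boss. Axes as the crank's.
- key_rack: Bystander: steel key rack with keys on its magnets, 210 mm long (y) x 60 x 93 mm tall, standing at the far left, its keys facing away from the robot. Origin: centre of its underside.
- ashtray: Bystander: round glass ashtray with small change in it, 128 mm diameter, 34 mm tall. Origin: centre of its underside.
- bell: Bystander: chrome bicycle bell, 56 mm diameter, 46 mm tall. Origin: centre of its underside.
- stapler: Bystander: red press-button stapler, 135 mm long (x) x 36 x 63 mm tall. Origin: centre of its underside.
Not all that is in view belongs to the job. Leave any blue, purple or turquoise look-alike of the crank alone.

How it is judged:
By the outcome, as a careful person would: the job done as asked, in the order asked, and still so for the second after the job is handed in, with the robot touching nothing.
It also fails if it takes over 72 s, if anything falls off the work surface, if the arm or the gripper's body presses on something with over 40 N, if the wrist force passes 120 N, or if a joint passes its speed limit or range.

## Robot

A 6-joint arm with a two-finger parallel gripper is mounted at the origin on the work surface. World frame = base frame: x ahead of the robot, y to its left, z up, the work surface at z = 0. Lengths are in mm, angles in rad, forces in N, time in s.
With the tool pointing down it reaches from about 275 to 750 mm from the base axis. Payload 10.2 kg.
Tool frame: the origin (TCP) lies at the very end of the fingers, on their centre line; the grasp point (between the pads) lies 19 mm behind it (ctrl.grip_depth is the distance from the TCP to the grasp point, in mm); z points along the fingers, x is the direction in which the jaws open and shut, and the axes are right-handed (so a half turn about z gives the same grasp; the last joint's range is limited). The gripper opens to 85 mm and grips with 20 to 120 N. Pads are 22 mm wide; open, the fingers measure 114 mm over their backs; the gripper's body (76 mm by 85 mm) begins 54 mm behind the grasp point. The pads swing forward as they close: fully open they stand 13 mm farther back than shut.
Start: joints at [-1.44, 0.313, 1.498, -0, 1.331, -0.223], TCP at [181.882, -492.494, 231.294] pointing down, gripper open.
Joint ranges: [-2.94, 2.94], [-0.97, 2.17], [0.19, 2.56], [-1.23, 4.37], [0.02, 3.11], [-2.88, 2.88]. Speed limits (rad/s): [2.39, 2.39, 3.01, 3.14, 3.14, 3.14].

## Interface

Orientations are given as a unit quaternion [w, x, y, z].
In Python, from rig import ctrl gives the robot as it stands.
- The arm moves only by the tool play_rows, never from a script. Its argument "motion" is a list of rows, each a list of 2 entries, a list of its own where there are three numbers: the shift along the tool's x, y, z in mm, then the turn, a rotation vector about the tool's x, y, z in degrees. A call has 1 to 20 rows; each row shifts and turns the commanded pose from where the row before left it, along the tool's axes as they then stand; what a row does not reach is not made up. A row lasts 1/12 s, in which the tool goes at most 41.7 mm and 7.16 degrees, less where a joint would pass 70% of its speed; a pose out of reach is approached as far as the arm can. A call with a gripper value outside its range is refused whole. "fingers" is the finger opening in mm, from 0 to 85.4, set as the call begins (left out, the last holds). The fingers move at their own pace and stop on an object; "squeeze" is the grip in N (left out, the last holds). Time passes only in rows, so rows that do not move let the fingers close. It gives the time, the measured TCP pose, the force and the opening at its end, in the units of the state.
- ctrl.sense(): the state, without advancing time (a new reading comes with each control period).
- ctrl.capture(name): name is "side" or "top" or "wrist"; returns the picture (420x560x3 uint8, red, green, blue); there is no depth.
- ctrl.get_calibration(name): a dict with "K" (3x3 intrinsics, pixels), "R" (3x3) and "t" (3): a world point X has camera coordinates R X + t; the wrist camera has in their place "tool_from_camera" (4x4, takes a point from camera to tool coordinates, whose origin is the TCP and whose axes are the tool frame's). Camera axes: x right, y down, z forward; pixel columns grow to the right and rows downward; lengths in mm; the calibration is good to about 2 mm. A picture is of the moment at which its call begins: read the wrist's pose just before it. get_calibration takes no time and is no camera call.
- ctrl.finish_job(): hands the job in, once; it reports no verdict.
Trained networks look in the newest picture that a camera, given by its name, has taken for a name from the list of things; names that differ only in an ending like _2 or _b are one class to them, and where a whole thing is asked for, a point or a joint stands for the part that bears it (a point fixed in the world has none). Each returns a list of dicts, best first, with "p" (0 to 1); they miss things now and then, are a little off and sometimes report something else, mostly with a low value. They report only what shows in the picture. A call takes as long as a camera call. They do not tell look-alikes from the thing itself.
- ctrl.spot_in(camera, name): "position" ([column, row] as shares, 0 to 1, of the picture: columns of its width, rows of its height, amid what is visible of it).
The state is a dict: "time_s": time; "joints": joint angles; "dq": joint speeds; "tau": joint torques, N m; "eef_pos": TCP position; "ee_rot": TCP orientation; "force": force on the tool from outside, world axes, zero at the start; "wrist_torque": the same for the moment, N m; "grip_width": opening from 0.0 (shut) to 1.0 (fully open).
Only numpy, scipy, OpenCV 4.12 (cv2) and the standard library are available. Lean on these libraries where they do the work, as an engineer would, in place of code of your own. Each camera call takes 0.05 s, during which the arm holds its last target. There are 200 camera calls.

## Working session

There is one attempt and no reset: what is moved stays moved. The work goes in short steps, Python scripts to look and compute and a tool call to move; the robot and the scene stay as the last step left them, time stands still between calls to the robot, and variables do not carry over. Pictures are saved under pics/ and viewed, about 8 in all and at most 12, crops included, and the job is handed in when it is done.

Besides the shell and the picture viewer there is one more tool, called after "Emit:" as a command line: name --argument value ..., lists and objects as JSON in quotes. play_rows: Moves the arm, as the interface text tells. Its arguments: {"type":"object","properties":{"motion":{"type":"array"},"fingers":{"type":"number"},"squeeze":{"type":"number"}},"required":["motion"]}

```bash
mkdir -p pics; ls; cat > h.py <<'E'
import numpy as np, cv2, sys
from rig import ctrl
from scipy.spatial.transform import Rotation as R
def rot(q): return R.from_quat([q[1],q[2],q[3],q[0]])
def cam(name,s=None):
    c=ctrl.get_calibration(name); K=np.array(c["K"])
    if name!="wrist": return K,np.array(c["R"]),np.array(c["t"])
    s=s or ctrl.sense(); T=np.eye(4); T[:3,:3]=rot(s["ee_rot"]).as_matrix(); T[:3,3]=s["eef_pos"]
    W=np.linalg.inv(T@np.array(c["tool_from_camera"])); return K,W[:3,:3],W[:3,3]
def proj(c,X):
    K,Rm,t=c; p=K@(Rm@np.array(X,float)+t); return p[:2]/p[2]
def atz(c,uv,z):
    K,Rm,t=c; d=Rm.T@np.linalg.inv(K)@np.array([uv[0],uv[1],1.]); o=-Rm.T@t
    return o+d*(z-o[2])/d[2]
def snap(name,fn=None):
    im=ctrl.capture(name)
    if fn: cv2.imwrite("pics/"+fn,cv2.cvtColor(im,cv2.COLOR_RGB2BGR))
    return im
E
python3 - <<'E'
from h import *
np.set_printoptions(precision=1,suppress=True)
s=ctrl.sense(); print({k:np.round(v,3) for k,v in s.items()})
ims=[]
for n in ["side","top","wrist"]:
    im=snap(n,n+"0.png"); ims.append(im); c=cam(n,s); print(n,"campos",-c[1].T@c[2], "fwd",c[1][2],c[0][0,0])
    for nm,z in [("press",124),("screw_seat",155),("crank",40),("crank_handle",65),("bell",23),("stapler",40),("ashtray",20),("key_rack",50)]:
        for d in ctrl.spot_in(n,nm)[:3]:
            uv=np.array(d["position"])*[560,420]; print(n,nm,round(d["p"],2),uv,atz(c,uv,z))
E
```

```text
pics
{'time_s': np.float64(0.0), 'joints': array([-1.4,  0.3,  1.5, -0. ,  1.3, -0.2]), 'dq': array([ 0.,  0.,  0., -0., -0., -0.]), 'tau': array([ -0. , -41.2, -26. ,  -0. ,   0. ,   0. ]), 'eef_pos': array([ 181.8, -492.2,  230.7]), 'ee_rot': array([-0. ,  0.8, -0.6, -0. ]), 'force': array([-0.8, -0.2, -0.5]), 'wrist_torque': array([-0., -0., -0.]), 'grip_width': np.float64(0.999)}
side campos [267.6 982.8 807.2] fwd [ 0.2 -0.8 -0.6] 464.54960929488783
side press 0.91 [316.5 184.7] [ 471.3 -100.5  124. ]
side screw_seat 0.57 [314.7 146.1] [ 516.1 -266.3  155. ]
side crank 0.95 [280.6 254.6] [509.4 119.9  40. ]
side crank 0.84 [337.1 280.2] [355.5 169.   40. ]
side crank 0.67 [320.7 232.4] [432.   -0.2  40. ]
side crank_handle 0.85 [321.8 230.9] [425.4  24.9  65. ]
side crank_handle 0.82 [336.  278.3] [356.2 190.1  65. ]
side crank_handle 0.81 [279.  254.7] [505.2 149.5  65. ]
side bell 0.89 [193.8 238.8] [756.1 107.9  23. ]
side stapler 0.81 [217.7 204.4] [747.7 -40.5  40. ]
side ashtray 0.85 [243.  165.6] [ 768.6 -309.8   20. ]
side key_rack 0.74 [164.5 302.7] [704.7 362.8  50. ]

[... 224 characters left out ...]
.5  155. ]
top crank 0.88 [177. 237.] [487.4 281.4  40. ]
top crank 0.84 [241.8 224.6] [516.  120.7  40. ]
top crank 0.63 [226.5 289.9] [356.1 159.2  40. ]
top crank_handle 0.86 [289.7 259.6] [428.5   3.3  65. ]
top crank_handle 0.71 [175.6 238.5] [483.1 279.6  65. ]
top crank_handle 0.66 [244. 231.] [499.1 113.5  65. ]
top bell 0.67 [400.5 226.3] [ 507.5 -276.9   23. ]
top bell 0.64 [246.1 127.9] [764.1 109.6  23. ]
top bell 0.29 [247.2 229.2] [505.2 108.7  23. ]
top stapler 0.98 [316.6 127.2] [759.4 -69.5  40. ]
top ashtray 0.57 [400.5 126.2] [ 764.1 -285.8   20. ]
top key_rack 0.59 [159.7 140.9] [727.3 323.6  50. ]
wrist campos [ 261.7 -462.6  372.8] fwd [-0.3 -0.1 -0.9] 344.7723364200188
```

```bash
python3 - <<'E'
import cv2
a=cv2.imread("pics/top0.png"); b=cv2.imread("pics/side0.png")
a=cv2.resize(a[190:330,150:430],(800,400),interpolation=cv2.INTER_CUBIC)
cv2.imwrite("pics/topc.png",a)
E
```

```text
(no output)
```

View pics/side0.png

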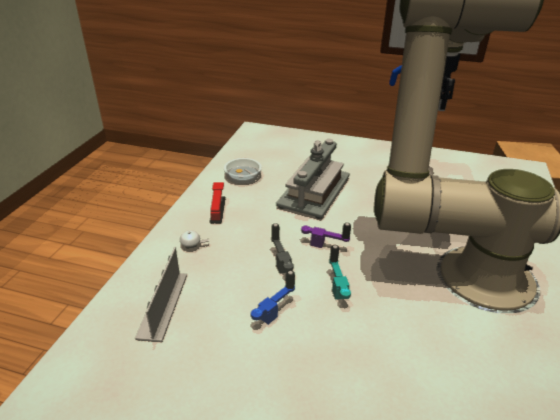

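View pics/topc.png

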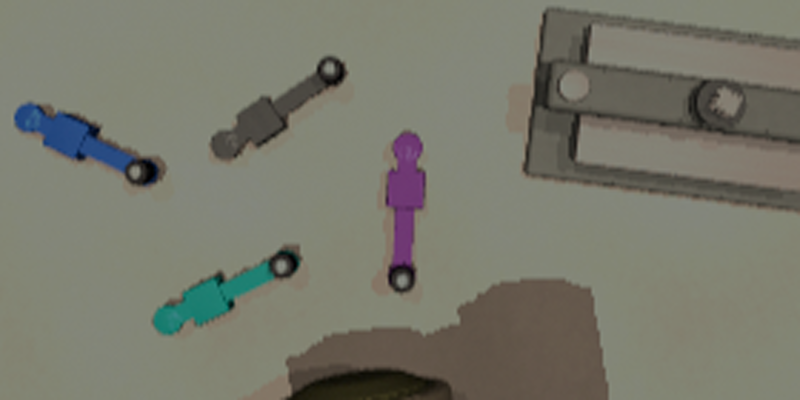

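The side view shows four cranks, and the top-view crop confirms them. By top-image pixels they are blue (177,237), turquoise (226,290), purple (289,260) and dark grey (242,231). The dark grey one fits "dark steel with black grip"; its grip is at (266,214) and its counterweight at (229,240). The screw's square end is at about (404,225).

```bash
python3 - <<'E'
from h import *
np.set_printoptions(precision=1,suppress=True)
c=cam("top"); f=lambda u,v:(150+u/2.857,190+v/2.857)
b=atz(c,f(262,121),44); g=atz(c,f(331,69),85); w=atz(c,f(227,144),44); print(b,g,w)
print("arm deg",[np.degrees(np.arctan2(*(p-q)[1::-1])) for p,q in((g,b),(b,w),(g,w))], np.linalg.norm((g-b)[:2]),np.linalg.norm((b-w)[:2]))
print("screw",atz(c,f(725,100),183),atz(c,f(718,103),154)); n=atz(c,f(573,84),134); print("nut",n)
cs=cam("side"); print("side proj", proj(cs,b),proj(cs,g))
s=ctrl.sense(); M=rot(s["ee_rot"]).as_matrix(); print(M, np.degrees(np.arctan2(M[1,0],M[0,0])))
T=np.array(ctrl.get_calibration("wrist")["tool_from_camera"]); print(T)
E
```

```text
[496.7 120.8  44. ] [538.1  59.2  85. ] [477.2 151.1  44. ]
arm deg [np.float64(-56.06386057967966), np.float64(-57.327606939171204), np.float64(-56.47710759653848)] 74.19004826552887 36.04902992070188
screw [ 503.3 -248.   183. ] [ 502.3 -249.1  154. ]
nut [ 520.  -137.3  134. ]
side proj [285.4 254.6] [276.8 224.6]
[[ 0.3 -0.9  0. ]
 [-0.9 -0.3  0. ]
 [-0.  -0.  -1. ]] -69.7281500708055
[[   1.    -0.     0.    -0.3]
 [   0.     0.9    0.3  -85.2]
 [  -0.    -0.3    0.9 -142. ]
 [   0.     0.     0.     1. ]]
```

Emit:
play_rows --motion '[[[-4,-11,0],[0,0,0]],[[-8,-24,0],[0,0,0]],[[-8,-24,0],[0,0,0]],[[-8,-24,0],[0,0,0]],[[-8,-25,0],[0,0,0]],[[-8,-25,0],[0,0,0]],[[-8,-25,0],[0,0,0]],[[-8,-25,0],[0,0,0]],[[-8,-25,0],[0,0,0]],[[-8,-25,0],[0,0,0]],[[-8,-25,0],[0,0,0]],[[-8,-25,0],[0,0,0]],[[-8,-25,0],[0,0,0]],[[-8,-25,0],[0,0,0]],[[-5,-20,0],[0,0,0]],[[-3,-11,0],[0,0,0]],[[0,0,0],[0,0,0]],[[0,0,0],[0,0,0]]]'

```text
time_s: 2.85
eef_pos: [483.0, -257.4, 231.2]
ee_rot: [0.0, 0.821, -0.571, -0.0]
force: [0.2, 0.8, 0.0]
grip_width: 0.999
```

```bash
python3 - <<'E'
from h import *
np.set_printoptions(precision=1,suppress=True)
s=ctrl.sense(); print(s["eef_pos"],s["joints"]); im=snap("wrist","w1.png"); c=cam("wrist",s)
for nm,z in [("screw_seat",154)]:
    for d in ctrl.spot_in("wrist",nm)[:3]:
        uv=np.array(d["position"])*[560,420]; print(nm,round(d["p"],2),uv,atz(c,uv,z))
uv=proj(c,[502.5,-249,170]).astype(int); print(uv)
x0,y0=max(0,uv[0]-75),max(0,uv[1]-75); cr=im[y0:y0+150,x0:x0+150]; print("crop origin",x0,y0)
cv2.imwrite("pics/w1c.png",cv2.cvtColor(cv2.resize(cr,None,fx=4,fy=4,interpolation=cv2.INTER_CUBIC),cv2.COLOR_RGB2BGR))
E
```

```text
[ 483.  -257.4  231.2] [-0.7  0.4  1.4 -0.   1.3  0.5]
screw_seat 0.69 [280.5 187. ] [ 508.2 -253.   154. ]
[271 200]
crop origin 196 125
```

View pics/w1c.png

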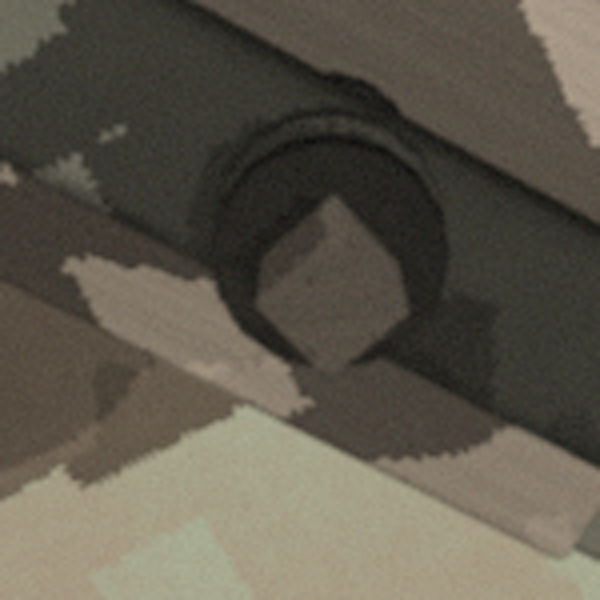

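The wrist crop shows the dark round shoulder, centred near (330,250) in the crop, with the square end's corners at (332,195), (408,295), (330,375) and (258,290). I'll fit the screw's position and yaw to these.

```bash
cat > fit.py <<'E'
from h import *
from scipy.optimize import least_squares
def model(p,seat):
    x,y,a=p; o=[]
    for h in (0,27):
        for k in range(4):
            t=a+np.pi/4+k*np.pi/2; o.append([x+11.31*np.cos(t),y+11.31*np.sin(t),seat+h])
    return np.array(o)
E
python3 - <<'E'
from fit import *
np.set_printoptions(precision=1,suppress=True)
s=ctrl.sense(); c=cam("wrist",s); M=rot(s["ee_rot"]).as_matrix()
px=lambda u,v: np.array([196+u/4,125+v/4])
circ=[px(213,250),px(447,250),px(330,137)]
for seat in (150,153,156):
    def res(q):
        th=np.linspace(0,2*np.pi,181); P=np.array([proj(c,[q[0]+20*np.cos(t),q[1]+20*np.sin(t),seat]) for t in th])
        return [P[:,0].min()-circ[0][0],P[:,0].max()-circ[1][0],P[:,1].min()-circ[2][1]]
    r=least_squares(res,[502,-249]); print("circle",seat,r.x,r.fun)
    # silhouette: max/min extents of hull of square
    ob=[px(257,0)[0],px(409,0)[0],px(0,194)[1],px(0,376)[1],px(332,0)[0],px(330,0)[0]]
    best=None
    for a0 in np.radians(np.arange(0,90,10)):
        def rs(p):
            P=np.array([proj(c,X) for X in model(p,seat)])
            return [P[:,0].min()-ob[0],P[:,0].max()-ob[1],P[:,1].min()-ob[2],P[:,1].max()-ob[3],P[P[:,1].argmin(),0]-ob[4],P[P[:,1].argmax(),0]-ob[5]]
        r=least_squares(rs,[502,-249,a0],x_scale=[1,1,.1])
        if best is None or r.cost<best.cost: best=r
    print("square",seat,best.x[:2],np.degrees(best.x[2])%90,best.cost,best.fun)
    print(((np.array([proj(c,X) for X in model(best.x,seat)])-[196,125])*4))
E
```

```text
circle 150 [ 505.  -253.5] [-0.6  0.6  0. ]
square 150 [ 504.6 -253.7] 63.55416592195348 0.24708428219320486 [ 0.  -0.2 -0.5  0.5  0.1  0.1]
[[262.6 256.1]
 [327.7 321.9]
 [397.2 259.9]
 [332.3 192. ]
 [257.1 305. ]
 [330.2 377.9]
 [408.4 309.2]
 [335.5 233.7]]
circle 153 [ 505.5 -253.3] [-0.9  0.9  0.1]
square 153 [ 505.4 -253.3] 63.50021892276531 0.7169870327315104 [-0.3  0.1 -0.8  0.8  0.1  0. ]
[[261.7 255.6]
 [327.6 322.3]
 [398.1 259.5]
 [332.4 190.7]
 [256.  305.2]
 [330.1 379.2]
 [409.6 309.5]
 [335.6 232.8]]
circle 156 [ 506. -253.] [-1.4  1.4  0.1]
square 156 [ 506.2 -252.9] 63.44203170512273 1.617261492581541 [-0.6  0.4 -1.2  1.2  0.1  0. ]
[[260.7 255.1]
 [327.5 322.8]
 [399.1 259.2]
 [332.5 189.3]
 [254.8 305.4]
 [330.  380.6]
 [410.8 309.9]
 [335.8 231.9]]
```

Emit:
play_rows --motion '[[[0,0,0],[0,0,-7]],[[0,0,0],[0,0,-7]],[[0,0,0],[0,0,-7]],[[0,0,0],[0,0,-7]],[[0,0,0],[0,0,-7]],[[0,0,0],[0,0,-7]],[[0,0,0],[0,0,-7]],[[0,0,0],[0,0,-7]],[[0,0,0],[0,0,-7]],[[0,0,0],[0,0,-7]],[[0,0,0],[0,0,-7]],[[0,0,0],[0,0,-7]],[[0,0,0],[0,0,-7]],[[0,0,0],[0,0,-7]],[[0,0,0],[0,0,-7]],[[0,0,0],[0,0,-7]],[[0,0,0],[0,0,-7]],[[0,10,0],[0,0,-7]],[[5,20,0],[0,0,-7]],[[4,10,0],[0,0,0]]]'

```text
time_s: 4.62
eef_pos: [520.9, -273.8, 231.4]
ee_rot: [0.0, 0.85, 0.526, 0.0]
force: [0.5, -0.1, 0.3]
grip_width: 0.996
```

Emit:
play_rows --motion '[[[0,0,0],[0,0,0]]]'

```text
time_s: 4.7
eef_pos: [521.2, -273.0, 230.9]
ee_rot: [-0.0, 0.852, 0.524, 0.0]
force: [-0.4, -0.3, -0.4]
grip_width: 0.997
```

```bash
python3 - <<'E'
from h import *
np.set_printoptions(precision=2,suppress=True)
s=ctrl.sense(); print(s["eef_pos"],s["joints"],s["dq"]); im=snap("wrist","w2.png"); c=cam("wrist",s)
uv=proj(c,[504,-251,170]).astype(int); print(uv)
x0,y0=max(0,uv[0]-75),max(0,uv[1]-75); cr=im[y0:y0+150,x0:x0+150]; print("crop origin",x0,y0)
cv2.imwrite("pics/w2c.png",cv2.cvtColor(cv2.resize(cr,None,fx=4,fy=4,interpolation=cv2.INTER_CUBIC),cv2.COLOR_RGB2BGR))
E
```

```text
[ 521.18 -273.02  230.92] [-0.68  0.45  1.3   0.    1.39 -1.78] [-0.01 -0.04  0.07 -0.01 -0.01  0.01]
[291 192]
crop origin 216 117
```

View pics/w2c.png

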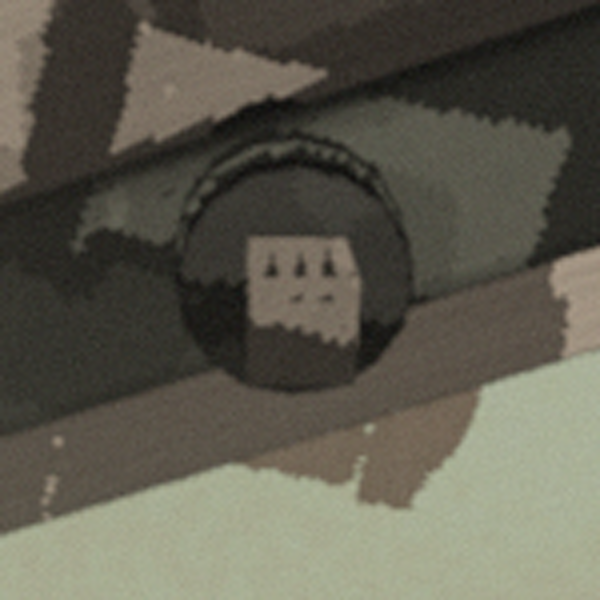

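Seen from this yaw, the shoulder spans columns 178–412 with its bottom near row 392. The square is aligned with the image and spans columns 246–360, rows 237–385.

```bash
python3 - <<'E'
from fit import *
np.set_printoptions(precision=2,suppress=True)
s=ctrl.sense(); c=cam("wrist",s)
px=lambda u,v: np.array([216+u/4,117+v/4])
for seat in (150,152,154):
    def res(q):
        th=np.linspace(0,2*np.pi,181); P=np.array([proj(c,[q[0]+20*np.cos(t),q[1]+20*np.sin(t),seat]) for t in th])
        return [P[:,0].min()-px(178,0)[0],P[:,0].max()-px(412,0)[0],P[:,1].min()-px(0,163)[1],P[:,1].max()-px(0,393)[1]]
    r=least_squares(res,[502,-249]); print("circle",seat,r.x,r.fun)
    def rs(p):
        P=np.array([proj(c,X) for X in model(p,seat)])
        return [P[:,0].min()-px(246,0)[0],P[:,0].max()-px(360,0)[0],P[:,1].min()-px(0,237)[1],P[:,1].max()-px(0,385)[1]]
    r=least_squares(rs,[504,-251,np.radians(63.5)],x_scale=[1,1,.1]); print("square",seat,r.x[:2],np.degrees(r.x[2]),r.fun)
    print((np.array([proj(c,X) for X in model([*r.x[:2],np.radians(63.5)],seat)])-[216,117])*4)
E
```

```text
circle 150 [ 505.19 -251.79] [-0.63  0.63 -0.09  0.14]
square 150 [ 505.77 -251.87] 64.42149972152927 [ 0.37 -0.33 -0.   -0.01]
[[344.82 237.73]
 [248.26 238.27]
 [248.34 330.39]
 [342.73 329.87]
 [359.53 281.29]
 [250.85 281.89]
 [250.87 384.18]
 [356.81 383.61]]
circle 152 [ 504.67 -251.64] [-0.9   0.9  -0.32  0.42]
square 152 [ 505.13 -251.81] 63.59099812567324 [ 0.23 -0.2  -0.01 -0.  ]
[[344.45 237.05]
 [247.   237.6 ]
 [247.11 330.56]
 [342.34 330.04]
 [359.27 280.97]
 [249.45 281.58]
 [249.51 384.92]
 [356.52 384.34]]
circle 154 [ 504.16 -251.5 ] [-1.17  1.17 -0.56  0.71]
square 154 [ 504.52 -251.67] 63.168881840268035 [ 0.03 -0.02 -0.1   0.09]
[[344.62 236.35]
 [246.26 236.9 ]
 [246.39 330.72]
 [342.49 330.19]
 [359.61 280.64]
 [248.64 281.25]
 [248.73 385.65]
 [356.83 385.07]]
```

Emit:
play_rows --motion '[[[13,-7.5,0],[0,0,0]],[[26.2,-15.3,0],[0,0,0]],[[26.2,-15.3,0],[0,0,0]],[[26.2,-15.3,0],[0,0,0]],[[26.2,-15.3,0],[0,0,0]],[[26.2,-15.3,0],[0,0,0]],[[26.2,-15.3,0],[0,0,0]],[[26.2,-15.3,0],[0,0,0]],[[26.2,-15.3,0],[0,0,0]],[[26.2,-15.3,0],[0,0,0]],[[26.2,-15.3,0],[0,0,0]],[[26.2,-15.3,0],[0,0,0]],[[26.2,-15.3,0],[0,0,0]],[[13,-7.5,0],[0,0,0]],[[0,0,16],[0,0,5.9]],[[0,0,16],[0,0,5.9]],[[0,0,16],[0,0,5.9]],[[0,0,16],[0,0,5.9]],[[0,0,16],[0,0,5.9]],[[0,0,0],[0,0,0]]]'

```text
time_s: 6.42
eef_pos: [494.5, 120.6, 148.9]
ee_rot: [-0.001, 0.958, 0.288, -0.002]
force: [-0.3, 0.4, -0.6]
grip_width: 1.001
```

Emit:
play_rows --motion '[[[0,0,0],[0,0,0]]]'

```text
time_s: 6.5
eef_pos: [496.0, 120.8, 151.5]
ee_rot: [-0.0, 0.957, 0.291, -0.0]
force: [-1.5, 0.3, 0.4]
grip_width: 0.997
```

```bash
python3 - <<'E'
from h import *
np.set_printoptions(precision=2,suppress=True)
s=ctrl.sense(); print(s["eef_pos"],s["joints"],s["ee_rot"]); im=snap("wrist","w3.png"); c=cam("wrist",s)
uv=proj(c,[497,121,44]).astype(int); print(uv)
x0,y0=max(0,uv[0]-100),max(0,uv[1]-100); cr=im[y0:y0+200,x0:x0+200]; print("crop origin",x0,y0)
cv2.imwrite("pics/w3c.png",cv2.cvtColor(cv2.resize(cr,None,fx=3,fy=3,interpolation=cv2.INTER_CUBIC),cv2.COLOR_RGB2BGR))
E
```

```text
[495.96 120.82 151.46] [ 0.01  0.36  1.65 -0.    1.13 -0.58] [-0.    0.96  0.29 -0.  ]
[273 208]
crop origin 173 108
```

View pics/w3c.png

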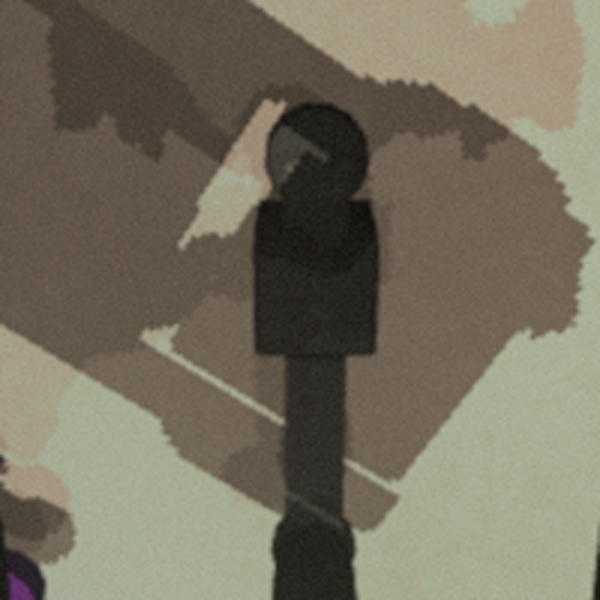

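The dark steel crank is centred in the wrist crop. Its boss top is at about (315,293), the arm runs straight down the image to the black grip at (314,555), and the counterweight is at (317,150).

```bash
python3 - <<'E'
from h import *
np.set_printoptions(precision=2,suppress=True)
s=ctrl.sense(); c=cam("wrist",s); M=rot(s["ee_rot"]).as_matrix(); print("yaw",np.degrees(np.arctan2(M[1,0],M[0,0])))
f=lambda u,v:(173+u/3,108+v/3)
for n,uv,z in [("edge mid",(315.5,354),44),("cw",(317,150),44),("L",(255,354),44),("R",(376,354),44),("arm",(316,480),44)]:
    X=atz(c,f(*uv),z); print(n,X, "tool",M.T@(X-s["eef_pos"]))
for X in ([497,121,44],): print(M.T@(np.array(X)-s["eef_pos"]))
E
```

```text
yaw 33.902779844336436
edge mid [509.21 110.62  44.  ] tool [  4.68  15.56 108.22]
cw [479.48 155.06  44.  ] tool [  4.79 -37.92 108.19]
L [496.13 101.84  44.  ] tool [-11.08  15.55 108.21]
R [522.3 119.4  44. ] tool [ 20.44  15.57 108.23]
arm [530.08  80.13  44.  ] tool [  4.99  52.5  108.24]
[  0.33   0.13 108.21]
```

Emit:
play_rows --motion '[[[4,-0.5,8],[0,0,0]],[[0,0,20],[0,0,0]],[[0,0,20],[0,0,0]],[[0,0,20],[0,0,0]],[[0,0,20],[0,0,0]],[[0,0,20],[0,0,0]],[[0,0,18],[0,0,0]],[[0,0,12],[0,0,0]],[[0,0,5],[0,0,0]],[[0,0,0],[0,0,0]],[[0,0,0],[0,0,0]]]'

```text
time_s: 7.47
eef_pos: [500.2, 124.1, 8.9]
ee_rot: [0.0, 0.957, 0.291, 0.001]
force: [0.0, 0.3, -0.2]
grip_width: 1.0
```

Emit:
play_rows --motion '[[[0,0,0],[0,0,0]],[[0,0,0],[0,0,0]],[[0,0,0],[0,0,0]],[[0,0,0],[0,0,0]],[[0,0,0],[0,0,0]],[[0,0,0],[0,0,0]],[[0,0,0],[0,0,0]],[[0,0,0],[0,0,0]],[[0,0,0],[0,0,0]],[[0,0,0],[0,0,0]]]' --fingers 15 --squeeze 80

```text
time_s: 8.3
eef_pos: [499.8, 124.1, 8.8]
ee_rot: [0.0, 0.957, 0.291, 0.0]
force: [-1.7, 0.6, 5.6]
grip_width: 0.364
```

Emit:
play_rows --motion '[[[0,0,-4],[0,0,0]],[[0,0,-10],[0,0,0]],[[0,0,-20],[0,0,0]],[[0,0,-22],[0,0,0]],[[0,0,-22],[0,0,0]],[[0,0,-22],[0,0,0]],[[0,0,-22],[0,0,0]],[[0,0,-22],[0,0,0]],[[0,0,-22],[0,0,0]],[[0,0,-22],[0,0,0]],[[0,0,-20],[0,0,0]],[[0,0,-12],[0,0,0]],[[0,0,-4],[0,0,0]],[[0,0,0],[0,0,0]]]'

```text
time_s: 9.47
eef_pos: [499.6, 124.1, 233.2]
ee_rot: [0.0, 0.957, 0.291, 0.001]
force: [0.2, 0.2, -4.7]
grip_width: 0.361
```

Emit:
play_rows --motion '[[[-8,12,0],[0,0,0]],[[-15.6,23.9,0],[0,0,0]],[[-15.6,23.9,0],[0,0,0]],[[-15.6,23.9,0],[0,0,0]],[[-15.6,23.9,0],[0,0,0]],[[-15.6,23.9,0],[0,0,0]],[[-15.6,23.9,0],[0,0,0]],[[-15.6,23.9,0],[0,0,0]],[[-15.6,23.9,0],[0,0,0]],[[-15.6,23.9,0],[0,0,0]],[[-15.6,23.9,0],[0,0,0]],[[-15.6,23.9,0],[0,0,0]],[[-15.6,23.9,0],[0,0,0]],[[-10.7,16.4,0],[0,0,0]],[[0,0,0],[0,0,-5]],[[0,0,0],[0,0,-6.6]],[[0,0,0],[0,0,-7]],[[0,0,0],[0,0,-7]],[[0,0,0],[0,0,-4]],[[0,0,0],[0,0,0]]]'

```text
time_s: 11.13
eef_pos: [503.2, -252.1, 231.0]
ee_rot: [-0.001, 0.85, 0.526, -0.0]
force: [-0.4, 0.5, -2.7]
grip_width: 0.365
```

Emit:
play_rows --motion '[[[0,0,0],[0,0,0]],[[0,0,0],[0,0,0]]]'

```text
time_s: 11.3
eef_pos: [503.5, -252.3, 231.7]
ee_rot: [-0.001, 0.852, 0.524, -0.0]
force: [0.6, -0.5, -3.2]
grip_width: 0.367
```

```bash
python3 - <<'E'
from h import *
np.set_printoptions(precision=2,suppress=True)
s=ctrl.sense(); M=rot(s["ee_rot"]).as_matrix(); print(s["eef_pos"],s["joints"],"yaw",np.degrees(np.arctan2(M[1,0],M[0,0])),s["force"])
im=snap("wrist","w4.png"); t=snap("top","t4.png"); snap("side","s4.png"); side=cv2.imread("pics/s4.png")
c=cam("wrist",s); b=s["eef_pos"]+M@np.array([0,0,-35.]); uv=proj(c,b).astype(int); print(uv)
x0,y0=max(0,uv[0]-100),max(0,uv[1]-100); print("origin",x0,y0)
a=cv2.resize(im[y0:y0+200,x0:x0+200],(600,600),interpolation=cv2.INTER_CUBIC)
cv2.imwrite("pics/w4c.png",a[:,:,::-1])
E
```

```text
[ 503.48 -252.27  231.67] [-0.67  0.4   1.38 -0.    1.37 -1.78] yaw 63.24465974970068 [ 0.64 -0.54 -3.19]
[271 329]
origin 171 229
```

View pics/w4c.png

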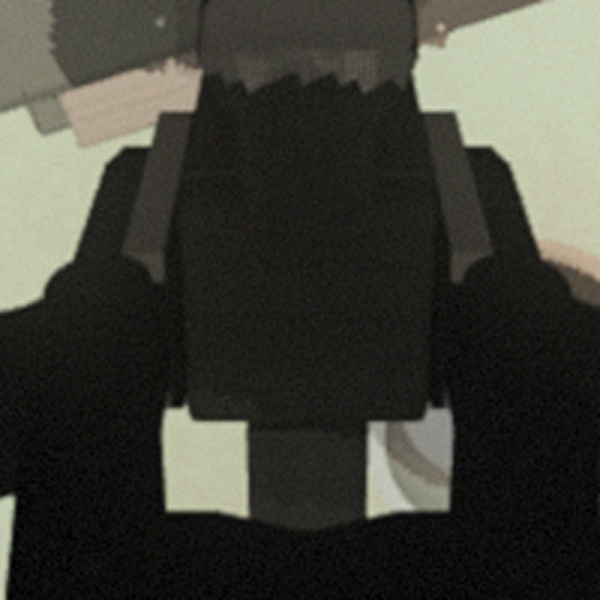

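The crank is held upright, with the boss between the pads, the arm running between the fingers, and the boss's far top edge at row 418. Next I'll compute its offset in the hand.

```bash
python3 - <<'E'
from h import *
np.set_printoptions(precision=2,suppress=True)
s=ctrl.sense(); M=rot(s["ee_rot"]).as_matrix(); c=cam("wrist",s); p=np.array(s["eef_pos"])
f=lambda u,v:(171+u/3,229+v/3)
for uv in [(190,418),(428,418),(309,418),(309,520)]: 
    X=atz(c,f(*uv),p[2]+35.2); print("edge tool",M.T@(X-p))
t=np.array([504.8,-252.3,p[2]]); print("to go tool",M.T@(t-p))
E
```

```text
edge tool [-14.6   18.09 -35.21]
edge tool [ 16.41  18.11 -35.21]
edge tool [  0.91  18.1  -35.21]
edge tool [  0.92  35.58 -35.22]
to go tool [ 0.59  1.04 -0.  ]
```

Emit:
play_rows --motion '[[[0.3,0,5],[0,0,0]],[[0,0,12],[0,0,0]],[[0,0,12],[0,0,0]],[[0,0,8],[0,0,0]],[[0,0,3],[0,0,0]],[[0,0,2],[0,0,0]],[[0,0,1],[0,0,0]],[[0,0,1],[0,0,0]],[[0,0,0],[0,0,0]]]'

```text
time_s: 12.2
eef_pos: [503.9, -252.3, 188.6]
ee_rot: [0.0, 0.851, 0.525, 0.0]
force: [1.2, 0.2, -3.2]
grip_width: 0.362
```

Emit:
play_rows --motion '[[[0,0,1],[0,0,0]],[[0,0,1],[0,0,0]],[[0,0,1],[0,0,0]],[[0,0,0],[0,0,0]]]'

```text
time_s: 12.53
eef_pos: [503.8, -252.1, 185.1]
ee_rot: [-0.0, 0.851, 0.525, -0.0]
force: [-0.3, 0.4, -3.3]
grip_width: 0.363
```

Emit:
play_rows --motion '[[[0,0,1.5],[0,0,0]],[[0,0,1.5],[0,0,0]],[[0,0,1.5],[0,0,0]],[[0,0,1.5],[0,0,0]],[[0,0,0],[0,0,0]]]'

```text
time_s: 12.95
eef_pos: [503.7, -252.1, 178.9]
ee_rot: [-0.0, 0.851, 0.525, -0.0]
force: [0.6, 0.5, -3.1]
grip_width: 0.366
```

```bash
python3 - <<'E'
from h import *
s=ctrl.sense(); print(s["eef_pos"],s["force"],s["wrist_torque"])
E
```

```text
[ 503.71420302 -252.09027486  178.89447901] [ 0.59047802  0.45340729 -3.09780637] [0.01376412 0.09141261 0.01972566]
```

Emit:
play_rows --motion '[[[0,0,2],[0,0,0]],[[0,0,2],[0,0,0]],[[0,0,2],[0,0,0]],[[0,0,2],[0,0,0]],[[0,0,2],[0,0,0]],[[0,0,1],[0,0,0]],[[0,0,0],[0,0,0]]]'

```text
time_s: 13.53
eef_pos: [503.7, -252.1, 168.0]
ee_rot: [-0.0, 0.851, 0.525, -0.0]
force: [0.5, -0.5, -3.0]
grip_width: 0.365
```

Emit:
play_rows --motion '[[[0,0,1],[0,0,0]],[[0,0,1],[0,0,0]],[[0,0,1],[0,0,0]],[[0,0,0],[0,0,0]]]'

```text
time_s: 13.87
eef_pos: [503.8, -252.1, 165.1]
ee_rot: [-0.0, 0.851, 0.525, -0.0]
force: [0.6, 0.2, -3.4]
grip_width: 0.363
```

Emit:
play_rows --motion '[[[0,0,1],[0,0,0]],[[0,0,1],[0,0,0]],[[0,0,0],[0,0,0]]]'

```text
time_s: 14.12
eef_pos: [503.8, -252.2, 163.1]
ee_rot: [-0.0, 0.851, 0.525, -0.0]
force: [0.1, 0.9, -3.9]
grip_width: 0.364
```

Emit:
play_rows --motion '[[[0,0,1],[0,0,0]],[[0,0,1],[0,0,0]],[[0,0,0],[0,0,0]]]'

```text
time_s: 14.37
eef_pos: [503.9, -252.2, 161.6]
ee_rot: [0.0, 0.851, 0.525, 0.0]
force: [-0.9, 0.4, 0.1]
grip_width: 0.364
```

Emit:
play_rows --motion '[[[0,0,0],[0,0,0]],[[0,0,0],[0,0,0]],[[0,0,0],[0,0,0]],[[0,1.1,0],[0,0,0]],[[0,0,0],[0,0,0]]]' --fingers 45

```text
time_s: 14.78
eef_pos: [505.0, -252.8, 161.4]
ee_rot: [0.0, 0.851, 0.525, 0.0]
force: [0.7, 0.4, 0.8]
grip_width: 0.525
```

Emit:
play_rows --motion '[[[0,0,0],[0,0,0]],[[0,0,0],[0,0,0]],[[0,0,0],[0,0,0]],[[0,0,0],[0,0,0]],[[0,0,0],[0,0,0]]]' --fingers 15

```text
time_s: 15.2
eef_pos: [504.9, -252.8, 161.6]
ee_rot: [0.0, 0.851, 0.525, 0.0]
force: [-0.2, 0.5, 2.8]
grip_width: 0.365
```

Emit:
play_rows --motion '[[[0,0,0.1],[0,0,3]],[[0,0,0.15],[0,0,5]],[[0,0,0.2],[0,0,7]],[[0,0,0.2],[0,0,7]],[[0,0,0.2],[0,0,7]],[[0,0,0.2],[0,0,7]],[[0,0,0.2],[0,0,7]],[[0,0,0.1],[0,0,3]]]'

```text
time_s: 15.87
eef_pos: [505.1, -253.0, 160.5]
ee_rot: [0.001, 0.989, 0.148, 0.0]
force: [0.1, -0.7, 4.7]
grip_width: 0.365
```

```bash
cat > st.py <<'E'
from h import *
np.set_printoptions(precision=2,suppress=True)
s=ctrl.sense(); M=rot(s["ee_rot"]).as_matrix(); print(s["time_s"],s["eef_pos"],"yaw",np.degrees(np.arctan2(M[1,0],M[0,0])),"F",s["force"],"T",s["wrist_torque"],"j",s["joints"],"tau6",s["tau"][5],s["grip_width"])
E
python3 st.py
```

```text
15.8667 [ 505.07 -252.97  160.51] yaw 17.016932935397637 F [ 0.15 -0.72  4.71] T [-0.18  0.02  0.06] j [-0.67  0.46  1.48 -0.    1.2  -0.97] tau6 0.1584566244855523 0.3653378232785815
```

Emit:
play_rows --motion '[[[0,0,0.1],[0,0,4]],[[0,0,0.19],[0,0,7]],[[0,0,0.19],[0,0,7]],[[0,0,0.19],[0,0,7]],[[0,0,0.19],[0,0,7]],[[0,0,0.19],[0,0,7]],[[0,0,0.19],[0,0,7]],[[0,0,0.19],[0,0,7]],[[0,0,0.19],[0,0,7]],[[0,0,0.19],[0,0,7]],[[0,0,0.19],[0,0,7]],[[0,0,0.19],[0,0,7]],[[0,0,0.19],[0,0,7]],[[0,0,0.19],[0,0,7]],[[0,0,0.19],[0,0,7]],[[0,0,0.19],[0,0,7]],[[0,0,0.19],[0,0,7]],[[0,0,0.19],[0,0,7]],[[0,0,0.1],[0,0,4]],[[0,0,0],[0,0,0]]]'

```text
time_s: 17.53
eef_pos: [504.8, -252.7, 157.0]
ee_rot: [0.0, -0.575, 0.818, -0.0]
force: [-1.1, 0.4, 5.2]
grip_width: 0.362
```

```bash
python3 st.py
```

```text
17.5333 [ 504.8  -252.68  156.97] yaw -109.85446704951873 F [-1.05  0.37  5.15] T [ 0.06  0.02 -0.03] j [-0.67  0.46  1.48 -0.    1.2   1.25] tau6 0.9546825662255287 0.36232357195369846
```

Emit:
play_rows --motion '[[[0,0,0.1],[0,0,4]],[[0,0,0.19],[0,0,7]],[[0,0,0.19],[0,0,7]],[[0,0,0.19],[0,0,7]],[[0,0,0.19],[0,0,7]],[[0,0,0.19],[0,0,7]],[[0,0,0.19],[0,0,7]],[[0,0,0.1],[0,0,4]],[[0,0,0],[0,0,0]]]'

```text
time_s: 18.28
eef_pos: [504.9, -252.6, 155.6]
ee_rot: [0.0, -0.176, 0.984, -0.0]
force: [-0.8, 1.3, 5.3]
grip_width: 0.365
```

```bash
python3 st.py
```

```text
18.2833 [ 504.93 -252.58  155.57] yaw -159.76624943737704 F [-0.79  1.28  5.28] T [ 0.14  0.11 -0.06] j [-0.67  0.47  1.48  0.    1.19  2.12] tau6 1.0308708250522614 0.3652113101293976
```

Emit:
play_rows --motion '[[[0,0,0.1],[0,0,4]],[[0,0,0.19],[0,0,6]],[[0,0,0.19],[0,0,6]],[[0,0,0.19],[0,0,6]],[[0,0,0.19],[0,0,6]],[[0,0,0.19],[0,0,6]],[[0,0,0.1],[0,0,3]],[[0,0,0],[0,0,0]]]'

```text
time_s: 18.95
eef_pos: [505.0, -252.6, 154.5]
ee_rot: [0.0, 0.145, 0.989, -0.0]
force: [0.2, 1.6, 6.5]
grip_width: 0.363
```

```bash
python3 st.py
```

```text
18.95 [ 505.04 -252.6   154.53] yaw 163.3609970037654 F [0.24 1.59 6.46] T [ 0.15  0.12 -0.05] j [-0.67  0.47  1.48  0.    1.19  2.76] tau6 0.7104494422674179 0.36260714169974084
```

Emit:
play_rows --motion '[[[0,0,0],[0,0,0]],[[0,0,0],[0,0,0]],[[0,0,0],[0,0,0]],[[0,0,0],[0,0,0]],[[0,0,0],[0,0,0]],[[0,0,-5],[0,0,0]],[[0,0,-15],[0,0,0]],[[0,0,-20],[0,0,0]],[[0,0,-15],[0,0,0]],[[0,0,-5],[0,0,0]],[[0,0,0],[0,0,0]]]' --fingers 85

```text
time_s: 19.87
eef_pos: [505.2, -252.9, 215.3]
ee_rot: [0.001, 0.144, 0.99, -0.001]
force: [0.2, -0.0, -0.8]
grip_width: 0.998
```

```bash
python3 st.py
```

```text
19.8667 [ 505.17 -252.93  215.29] yaw 163.38352900316656 F [ 0.19 -0.04 -0.8 ] T [0.02 0.01 0.03] j [-0.67  0.41  1.4  -0.    1.33  2.76] tau6 -0.001997851286432706 0.9982105406046621
```

Emit:
play_rows --motion '[[[0,0,0],[0,0,-7]],[[0,0,0],[0,0,-7]],[[0,0,0],[0,0,-7]],[[0,0,0],[0,0,-7]],[[0,0,0],[0,0,-7]],[[0,0,0],[0,0,-7]],[[0,0,0],[0,0,-7]],[[0,0,0],[0,0,-7]],[[0,0,0],[0,0,-7]],[[0,0,0],[0,0,-7]],[[0,0,0],[0,0,-7]],[[0,0,0],[0,0,-7]],[[0,0,0],[0,0,-7]],[[0,0,0],[0,0,-7]],[[0,0,0],[0,0,-7]],[[0,0,0],[0,0,-7]],[[0,0,0],[0,0,-7]],[[0,0,0],[0,0,-7]],[[0,0,0],[0,0,-7]],[[0,0,0],[0,0,-7]]]'

```text
time_s: 21.53
eef_pos: [504.5, -252.4, 212.7]
ee_rot: [-0.0, 0.882, -0.472, -0.001]
force: [0.3, -0.5, -0.7]
grip_width: 0.997
```

Emit:
play_rows --motion '[[[0,0,0],[0,0,-7]],[[0,0,0],[0,0,-7]],[[0,0,0],[0,0,-7]],[[0,0,0],[0,0,-7]],[[0,0,0],[0,0,-7]],[[0,0,0],[0,0,-5]],[[0,0,0],[0,0,0]],[[0,0,0],[0,0,0]]]'

```text
time_s: 22.2
eef_pos: [504.6, -252.5, 213.1]
ee_rot: [-0.0, 0.989, -0.146, -0.001]
force: [0.0, -0.6, 0.2]
grip_width: 0.997
```

```bash
python3 st.py; python3 - <<'E'
from h import *
snap("top","t5.png"); a=cv2.imread("pics/t5.png"); snap("wrist","w5.png"); b=cv2.imread("pics/w5.png")
cv2.imwrite("pics/tw5.png",np.hstack([cv2.resize(a[150:290,330:470],(420,420),interpolation=cv2.INTER_CUBIC),cv2.resize(b,(380,420))]))
E
```

```text
22.2 [ 504.57 -252.5   213.13] yaw -16.787594866592 F [ 0.01 -0.58  0.21] T [ 0.05 -0.06 -0.04] j [-0.67  0.41  1.4   0.    1.33 -0.38] tau6 -0.3188449703156948 0.9966588798001649
```

View pics/tw5.png

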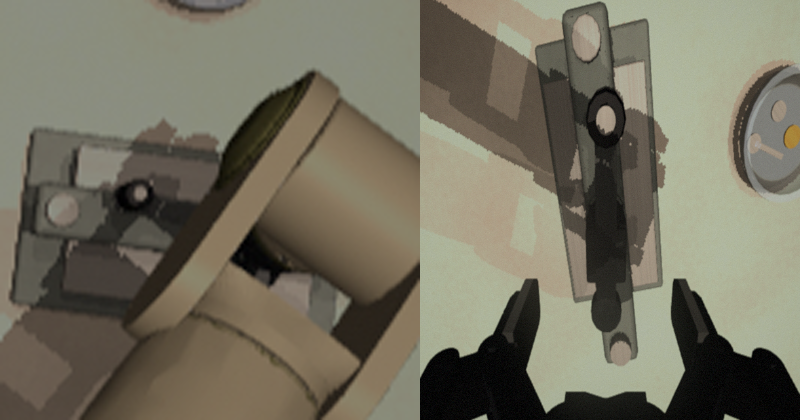

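Both views show the crank seated upright on the screw. In the wrist half, the arm runs straight down between the open fingers, with the grip at (605,117) and the counterweight at (607,308). I'll go down and grip it again.

Emit:
play_rows --motion '[[[0,0,8],[0,0,0]],[[0,0,16],[0,0,0]],[[0,0,16],[0,0,0]],[[0,0,12],[0,0,0]],[[0,0,5],[0,0,0]],[[0,0,1.5],[0,0,0]],[[0,0,0],[0,0,0]],[[0,0,0],[0,0,0]]]'

```text
time_s: 22.97
eef_pos: [505.1, -252.9, 156.1]
ee_rot: [0.0, 0.989, -0.145, 0.0]
force: [-0.4, -0.6, 0.0]
grip_width: 0.995
```

Emit:
play_rows --motion '[[[0,0,0],[0,0,0]],[[0,0,0],[0,0,0]],[[0,0,0],[0,0,0]],[[0,0,0],[0,0,0]],[[0,0,0],[0,0,0]],[[0,0,0],[0,0,0]],[[0,0,0],[0,0,0]],[[0,0,0],[0,0,0]]]' --fingers 15 --squeeze 80

```text
time_s: 23.63
eef_pos: [505.0, -252.8, 155.9]
ee_rot: [0.0, 0.989, -0.145, 0.0]
force: [0.1, 0.7, 4.7]
grip_width: 0.365
```

```bash
python3 st.py
```

```text
23.6333 [ 505.   -252.79  155.94] yaw -16.62817042543636 F [0.12 0.72 4.67] T [ 0.04  0.02 -0.01] j [-0.67  0.47  1.48  0.    1.19 -0.38] tau6 0.002906995068769902 0.36483514036874143
```

Emit:
play_rows --motion '[[[0,0,0.08],[0,0,4]],[[0,0,0.16],[0,0,6]],[[0,0,0.16],[0,0,6]],[[0,0,0.1],[0,0,4]],[[0,0,0],[0,0,0]]]'

```text
time_s: 24.05
eef_pos: [504.8, -252.9, 155.7]
ee_rot: [0.001, 0.95, -0.313, 0.0]
force: [-2.5, -0.8, 7.1]
grip_width: 0.363
```

```bash
python3 st.py
```

```text
24.05 [ 504.82 -252.95  155.74] yaw -36.52689610631856 F [-2.48 -0.77  7.08] T [-0.05  0.33  2.1 ] j [-0.67  0.47  1.48 -0.    1.19 -0.03] tau6 3.0532338470220566 0.36340067229212963
```

Emit:
play_rows --motion '[[[0,0,0.08],[0,0,4]],[[0,0,0.14],[0,0,6]],[[0,0,0.08],[0,0,4]],[[0,0,0],[0,0,0]]]'

```text
time_s: 24.38
eef_pos: [504.3, -253.4, 155.8]
ee_rot: [0.002, 0.905, -0.426, -0.0]
force: [-7.6, -2.0, 10.1]
grip_width: 0.365
```

```bash
python3 st.py
```

```text
24.3833 [ 504.29 -253.36  155.83] yaw -50.36902620876544 F [-7.56 -2.03 10.12] T [-0.31  1.19  2.85] j [-0.67  0.47  1.48 -0.    1.19  0.21] tau6 3.7482529878616333 0.3651735144503068
```

```bash
python3 - <<'E'
from h import *
snap("wrist","w6.png"); b=cv2.imread("pics/w6.png"); cv2.imwrite("pics/w6c.png",cv2.resize(b,(800,600)))
E
```

```text
(no output)
```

View pics/w6c.png

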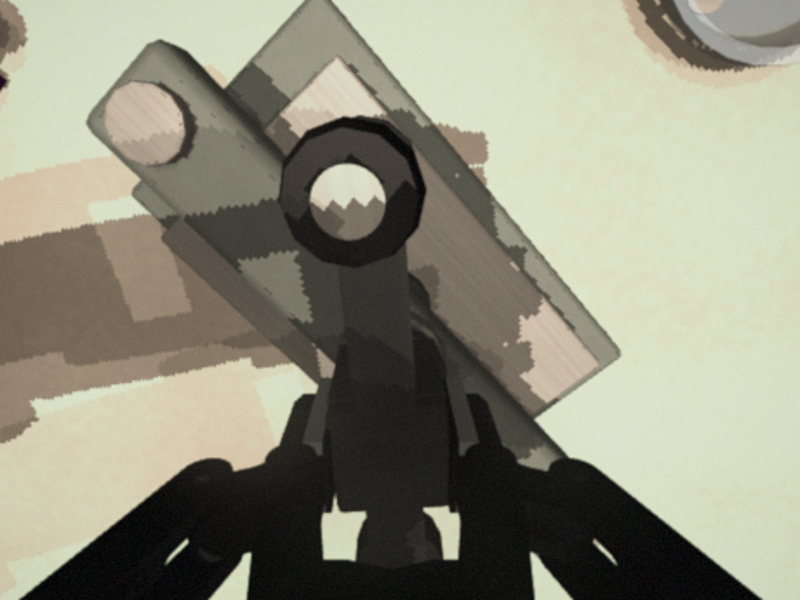

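The wrist view shows the crank lagging the fingers by a few degrees: its grip is at (347,202) while the boss is near column 390. So the crank is resisting and the pads are starting to yaw on it. I'll measure the crank's yaw, apply a firmer squeeze and a little more torque, and compare.

```bash
cat > yaw.py <<'E'
from h import *
def crankyaw(uv,s,z=231):
    X=atz(cam("wrist",s),uv,z); d=X[:2]-[504.8,-252.7]; return X,np.hypot(*d),np.degrees(np.arctan2(d[1],d[0]))
E
python3 - <<'E'
from yaw import *
s=ctrl.sense(); print(crankyaw((347*.7,202*.7),s)); 
E
python3 st.py
```

```text
(array([ 559.19564343, -199.92663986,  231.        ]), np.float64(75.78861105001776), np.float64(44.132744693711984))
24.4333 [ 504.31 -253.32  155.82] yaw -50.29005733571039 F [-6.89 -2.5  10.93] T [-0.33  1.13  2.67] j [-0.67  0.47  1.48 -0.    1.19  0.21] tau6 2.8759118914604187 0.3648513289783073
```

Emit:
play_rows --motion '[[[0,0,0],[0,0,0]],[[0,0,0],[0,0,0]],[[0,0,0],[0,0,2]],[[0,0,0],[0,0,2]],[[0,0,0],[0,0,0]],[[0,0,0],[0,0,0]]]' --fingers 15 --squeeze 120

```text
time_s: 24.93
eef_pos: [504.1, -253.3, 155.8]
ee_rot: [0.002, 0.89, -0.457, -0.0]
force: [-7.3, -1.7, 12.9]
grip_width: 0.365
```

```bash
python3 st.py; python3 - <<'E'
from yaw import *
s=ctrl.sense(); im=snap("wrist","w7.png")
g=cv2.cvtColor(im[85:200,150:340],cv2.COLOR_RGB2GRAY); cv2.imwrite("pics/w7g.png",cv2.resize(cv2.imread("pics/w7.png"),(800,600))); 
E
```

```text
24.9333 [ 504.1  -253.34  155.83] yaw -54.35594927841903 F [-7.32 -1.66 12.9 ] T [-0.27  1.29  1.98] j [-0.67  0.47  1.48 -0.    1.19  0.28] tau6 2.0581184327602386 0.3650665329319003
```

View pics/w7g.png

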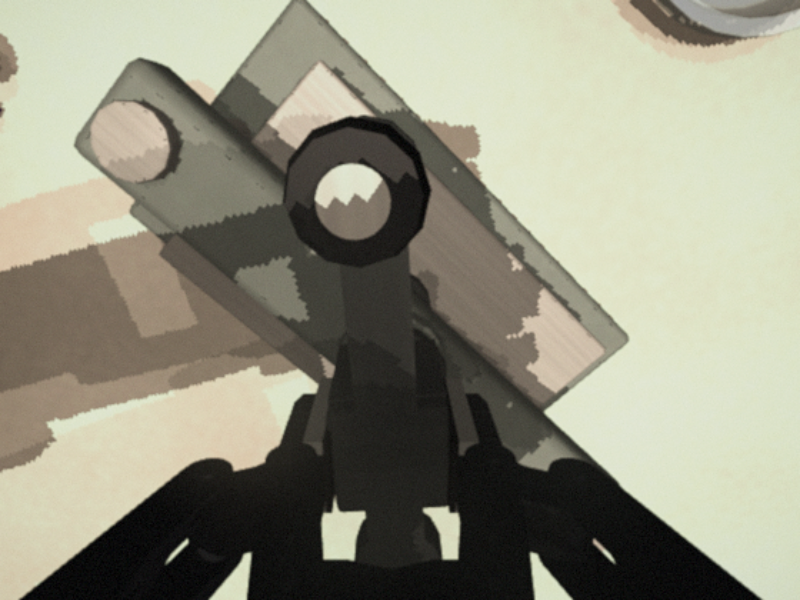

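```bash
python3 - <<'E'
from yaw import *
s=ctrl.sense(); print(crankyaw((353*.7,202*.7),s))
# template-track the grip cap automatically: bright disc inside the dark ring
for n in ("w6","w7"):
    g=cv2.cvtColor(cv2.imread(f"pics/{n}.png"),cv2.COLOR_BGR2GRAY); g=cv2.medianBlur(g,3)
    print(n,cv2.HoughCircles(g[70:200,180:320],cv2.HOUGH_GRADIENT,1,40,param1=80,param2=15,minRadius=40,maxRadius=60))
E
```

```text
(array([ 563.05278658, -204.66526156,  231.        ]), np.float64(75.50313398252285), np.float64(39.508693587240046))
w6 [[[65.5 64.5 51.7]]]
w7 [[[68.5 63.5 51.6]]]
```

Emit:
play_rows --motion '[[[0,0,0.05],[0,0,2]],[[0,0,0.05],[0,0,2]],[[0,0,0],[0,0,0]],[[0,0,0],[0,0,0]]]'

```text
time_s: 25.32
eef_pos: [504.1, -253.4, 155.8]
ee_rot: [0.002, 0.873, -0.488, -0.0]
force: [-7.6, -1.0, 11.0]
grip_width: 0.365
```

```bash
python3 st.py; python3 - <<'E'
from yaw import *
s=ctrl.sense(); im=snap("wrist","w8.png")
g=cv2.medianBlur(cv2.cvtColor(im,cv2.COLOR_RGB2GRAY),3)
print(cv2.HoughCircles(g[70:200,180:320],cv2.HOUGH_GRADIENT,1,40,param1=80,param2=15,minRadius=40,maxRadius=60))
E
```

```text
25.3167 [ 504.12 -253.45  155.8 ] yaw -58.40756316343543 F [-7.61 -0.96 10.99] T [-0.32  1.26  1.66] j [-0.67  0.47  1.48 -0.    1.19  0.35] tau6 1.6802198812365532 0.3653546805982317
[[[69.5 64.5 51.7]]]
```

The torque rose to 2.85 N m and then fell, and the tool stopped sinking even though I kept turning. That looks like the hard stop, with the crank straining on the square. I'll open the fingers so the crank relaxes, then check its yaw.

Emit:
play_rows --motion '[[[0,0,0],[0,0,0]],[[0,0,0],[0,0,0]],[[0,0,0],[0,0,0]],[[0,0,0],[0,0,0]],[[0,0,0],[0,0,0]]]' --fingers 60 --squeeze 80

```text
time_s: 25.78
eef_pos: [504.8, -252.5, 154.4]
ee_rot: [-0.0, 0.872, -0.49, -0.0]
force: [0.3, -0.2, 0.6]
grip_width: 0.701
```

```bash
python3 st.py; python3 - <<'E'
from yaw import *
np.set_printoptions(precision=2,suppress=True)
s=ctrl.sense(); im=snap("wrist","w9.png"); snap("side","s9.png")
g=cv2.medianBlur(cv2.cvtColor(im,cv2.COLOR_RGB2GRAY),3)
h=cv2.HoughCircles(g[60:210,170:340],cv2.HOUGH_GRADIENT,1,40,param1=80,param2=15,minRadius=40,maxRadius=60); print(h)
if h is not None: print(crankyaw(h[0,0,:2]+[170,60],s))
cv2.imwrite("pics/w9v.png",cv2.resize(cv2.imread("pics/w9.png"),(800,600)))
from scipy.spatial.transform import Rotation
s5=dict(eef_pos=[504.57,-252.5,213.13],ee_rot=[0,np.cos(np.radians(-16.79/2)),np.sin(np.radians(-16.79/2)),0])
print("w5",crankyaw(((605-420)/380*560,117),s5))
E
```

```text
25.7833 [ 504.79 -252.55  154.38] yaw -58.63592310564508 F [ 0.27 -0.19  0.56] T [ 0.01 -0.04 -0.  ] j [-0.67  0.47  1.48  0.    1.19  0.35] tau6 0.002020112005993724 0.7013401622621803
[[[68.5 79.5 52.8]]]
(array([ 566.69, -207.03,  231.  ]), np.float64(76.91961639099567), np.float64(36.4224082670322))
w5 (array([ 526.38, -179.19,  231.  ]), np.float64(76.61656748967565), np.float64(73.63818438226082))
```

View pics/w9v.png

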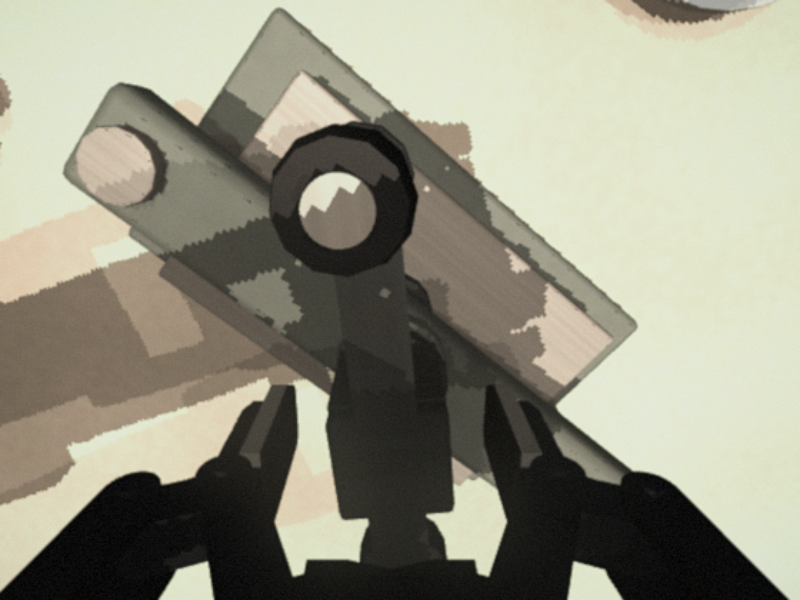

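The crank sits seated on the screw, with its grip at (337,210). Its yaw is 36.4°, so it has turned about 297° (5.2 rad) in all, which fits the stop at 8.0. To confirm, I'll realign the fingers, grip firmly and test for further turning.

Emit:
play_rows --motion '[[[0,0,0],[0,0,-5]],[[0,0,0],[0,0,0]],[[0,0,0],[0,0,0]]]'

```text
time_s: 26.13
eef_pos: [504.8, -252.6, 154.6]
ee_rot: [-0.0, 0.892, -0.452, -0.0]
force: [-0.7, -0.3, -0.3]
grip_width: 0.705
```

Emit:
play_rows --motion '[[[0,0,0],[0,0,0]],[[0,0,0],[0,0,0]],[[0,0,0],[0,0,0]],[[0,0,0],[0,0,0]],[[0,0,0],[0,0,0]],[[0,0,0],[0,0,0]]]' --fingers 15 --squeeze 120

```text
time_s: 26.63
eef_pos: [505.0, -252.9, 155.0]
ee_rot: [0.0, 0.892, -0.451, 0.0]
force: [0.6, -1.0, 4.5]
grip_width: 0.359
```

```bash
python3 st.py
```

```text
26.6333 [ 504.96 -252.87  154.99] yaw -53.641609797100244 F [ 0.58 -1.04  4.52] T [-0.14  0.03  0.11] j [-0.67  0.47  1.48 -0.    1.19  0.26] tau6 0.10698990197852254 0.3591844150650564
```

Emit:
play_rows --motion '[[[0,0,0],[0,0,2]],[[0,0,0],[0,0,2]],[[0,0,0],[0,0,0]]]'

```text
time_s: 26.88
eef_pos: [504.9, -252.9, 155.0]
ee_rot: [0.001, 0.877, -0.48, 0.0]
force: [-0.5, -2.8, 4.6]
grip_width: 0.355
```

```bash
python3 st.py
```

```text
26.8833 [ 504.94 -252.87  155.02] yaw -57.394377585904124 F [-0.53 -2.77  4.63] T [-0.32  0.09  2.6 ] j [-0.67  0.47  1.48 -0.    1.19  0.33] tau6 3.124575912952423 0.3550926691399194
```

Emit:
play_rows --motion '[[[0,0,0],[0,0,2]],[[0,0,0],[0,0,2]],[[0,0,0],[0,0,0]]]'

```text
time_s: 27.13
eef_pos: [505.0, -252.7, 155.1]
ee_rot: [-0.0, 0.858, -0.514, 0.0]
force: [-0.3, 0.3, 6.1]
grip_width: 0.36
```

```bash
python3 st.py; cat >> yaw.py <<'E'
def track(fn):
    s=ctrl.sense(); im=snap("wrist",fn); g=cv2.medianBlur(cv2.cvtColor(im,cv2.COLOR_RGB2GRAY),3)
    h=cv2.HoughCircles(g[60:210,170:340],cv2.HOUGH_GRADIENT,1,40,param1=80,param2=15,minRadius=40,maxRadius=60)
    if h is not None: print(h,crankyaw(h[0,0,:2]+[170,60],s))
E
python3 -c "
from yaw import *
track('w10.png')"
```

```text
27.1333 [ 505.03 -252.7   155.14] yaw -61.8074740715901 F [-0.31  0.33  6.13] T [ 0.05  0.09 -0.22] j [-0.67  0.47  1.48  0.    1.19  0.41] tau6 0.20819658413529396 0.3601565951945264
[[[101.5  81.5  48.4]
  [ 64.5  49.5  49.4]]] (array([ 571.73355646, -216.31115807,  231.        ]), np.float64(76.18562067499381), np.float64(28.530987807349742))
```

The torque peaked at 2.6 N m and then dropped, which is ambiguous between the stop and something slipping. I'll measure the seat height directly by touching the boss top with closed fingers; at the stop it should read 146 + 44 = 190 mm.

Emit:
play_rows --motion '[[[0,0,0],[0,0,0]],[[0,0,0],[0,0,0]],[[0,0,0],[0,0,0]],[[0,0,0],[0,0,0]],[[0,0,-6],[0,0,0]],[[0,0,-16],[0,0,0]],[[0,0,-16],[0,0,0]],[[0,0,-8],[0,0,0]],[[0,0,-2],[0,0,0]]]' --fingers 70 --squeeze 80

```text
time_s: 27.93
eef_pos: [505.3, -253.0, 204.3]
ee_rot: [0.0, 0.859, -0.512, 0.001]
force: [-0.6, -0.0, 0.2]
grip_width: 0.818
```

Emit:
play_rows --motion '[[[0,0,0],[0,0,0]],[[0,0,0],[0,0,0]],[[0,0,0],[0,0,0]],[[0,0,0],[0,0,0]],[[0,0,0],[0,0,0]],[[0,0,0],[0,0,0]],[[0,0,0],[0,0,0]],[[0,0,3],[0,0,0]],[[0,0,3],[0,0,0]],[[0,0,2],[0,0,0]],[[0,0,0],[0,0,0]]]' --fingers 0

```text
time_s: 28.85
eef_pos: [504.6, -252.5, 193.9]
ee_rot: [-0.0, 0.859, -0.512, -0.001]
force: [-0.2, 0.1, -0.8]
grip_width: 0.002
```

```bash
python3 st.py
```

```text
28.85 [ 504.61 -252.51  193.94] yaw -61.62873455731284 F [-0.22  0.08 -0.76] T [ 0.05 -0.03  0.05] j [-0.67  0.43  1.43  0.    1.28  0.4 ] tau6 1.6377925362576207e-05 0.0016311541284864046
```

Emit:
play_rows --motion '[[[0,0,1],[0,0,0]],[[0,0,1],[0,0,0]],[[0,0,0.5],[0,0,0]],[[0,0,0],[0,0,0]]]'

```text
time_s: 29.18
eef_pos: [504.8, -252.7, 192.0]
ee_rot: [-0.0, 0.859, -0.512, -0.0]
force: [-0.0, 0.0, 0.1]
grip_width: -0.004
```

Emit:
play_rows --motion '[[[0,0,0.5],[0,0,0]],[[0,0,0.5],[0,0,0]],[[0,0,0],[0,0,0]]]'

```text
time_s: 29.43
eef_pos: [504.8, -252.7, 191.0]
ee_rot: [0.0, 0.859, -0.512, -0.0]
force: [-0.4, -0.2, -0.5]
grip_width: -0.005
```

Emit:
play_rows --motion '[[[0,0,0.5],[0,0,0]],[[0,0,0.5],[0,0,0]],[[0,0,0],[0,0,0]]]'

```text
time_s: 29.68
eef_pos: [504.8, -252.6, 190.0]
ee_rot: [-0.0, 0.859, -0.512, -0.0]
force: [0.0, -0.9, 0.2]
grip_width: -0.002
```

```bash
python3 st.py;python3 -c "
from yaw import *
track('w11.png')"
```

```text
29.6833 [ 504.78 -252.64  190.02] yaw -61.62877193912725 F [ 0.05 -0.95  0.21] T [-0.01 -0.05 -0.02] j [-0.67  0.43  1.44  0.    1.27  0.4 ] tau6 -1.709119885617838e-05 -0.0016769876655699473
[[[104.5  69.5  46.2]]] (array([ 570.56275552, -217.36796727,  231.        ]), np.float64(74.6531482945395), np.float64(28.247586107443063))
```

Emit:
play_rows --motion '[[[0,0,0.4],[0,0,0]],[[0,0,0.4],[0,0,0]],[[0,0,0],[0,0,0]]]'

```text
time_s: 29.98
eef_pos: [504.9, -252.7, 189.8]
ee_rot: [0.0, 0.859, -0.512, 0.0]
force: [-2.0, 0.2, 4.0]
grip_width: 0.005
```

Emit:
play_rows --motion '[[[0,0,0.4],[0,0,0]],[[0,0,0.4],[0,0,0]],[[0,0,0],[0,0,0]]]'

```text
time_s: 30.23
eef_pos: [504.9, -252.7, 189.7]
ee_rot: [0.0, 0.859, -0.512, 0.001]
force: [-3.7, 1.8, 9.3]
grip_width: 0.004
```

The boss top touches at 189.8, so the seat is about 145.8 mm, at the bottom of its travel. During the second stroke the tool did not sink any further, so the screw was already at its stop and I was forcing the crank on the square. I'll regrip gently, back the crank off, and come forward again to meet the stop cleanly.

Emit:
play_rows --motion '[[[0,0,-5],[0,0,0]],[[0,0,-10],[0,0,0]],[[0,0,0],[0,0,0]],[[0,0,0],[0,0,0]],[[0,0,0],[0,0,0]],[[0,0,0],[0,0,0]],[[0,0,0],[0,0,0]],[[0,0,8],[0,0,0]],[[0,0,16],[0,0,0]],[[0,0,16],[0,0,0]],[[0,0,7],[0,0,0]],[[0,0,2],[0,0,0]],[[0,0,0],[0,0,0]]]' --fingers 70

```text
time_s: 31.32
eef_pos: [504.7, -252.6, 154.2]
ee_rot: [-0.0, 0.859, -0.512, -0.0]
force: [-0.2, 0.3, 0.4]
grip_width: 0.821
```

Emit:
play_rows --motion '[[[0,0,0],[0,0,0]],[[0,0,0],[0,0,0]],[[0,0,0],[0,0,0]],[[0,0,0],[0,0,0]],[[0,0,0],[0,0,0]],[[0,0,0],[0,0,0]],[[0,0,0],[0,0,0]]]' --fingers 15 --squeeze 50

```text
time_s: 31.9
eef_pos: [505.0, -252.7, 155.4]
ee_rot: [0.0, 0.859, -0.512, 0.0]
force: [-1.7, 1.4, 5.6]
grip_width: 0.373
```

```bash
python3 st.py
```

```text
31.9 [ 504.96 -252.7   155.42] yaw -61.62589125676798 F [-1.71  1.44  5.55] T [ 0.36  0.36 -0.04] j [-0.67  0.47  1.48  0.    1.19  0.4 ] tau6 -0.03462492604739964 0.3727484538490746
```

Emit:
play_rows --motion '[[[0,0,0],[0,0,-3]],[[0,0,0],[0,0,-3]],[[0,0,0],[0,0,-2]],[[0,0,0],[0,0,0]]]'

```text
time_s: 32.23
eef_pos: [505.0, -252.7, 155.6]
ee_rot: [0.0, 0.893, -0.45, 0.001]
force: [-2.8, 1.7, 7.2]
grip_width: 0.371
```

```bash
python3 st.py
```

```text
32.2333 [ 504.95 -252.69  155.61] yaw -53.519166489278014 F [-2.77  1.73  7.22] T [0.39 0.48 0.03] j [-0.67  0.47  1.48  0.    1.19  0.26] tau6 -0.4167312663048506 0.37097343417975215
```

Emit:
play_rows --motion '[[[0,0,0],[0,0,-3]],[[0,0,0],[0,0,-3]],[[0,0,0],[0,0,-2]],[[0,0,0],[0,0,0]]]'

```text
time_s: 32.57
eef_pos: [504.9, -252.7, 155.8]
ee_rot: [0.0, 0.922, -0.387, 0.001]
force: [-2.8, 2.4, 9.3]
grip_width: 0.371
```

```bash
python3 st.py;python3 -c "
from yaw import *
track('w12.png')"
```

```text
32.5667 [ 504.95 -252.72  155.83] yaw -45.51919399484026 F [-2.85  2.42  9.26] T [0.45 0.61 0.04] j [-0.67  0.47  1.48 -0.    1.19  0.12] tau6 -0.4198029264807701 0.3705760879165745
[[[115.5  81.5  48.3]
  [ 84.5  44.5  46.2]]] (array([ 560.72311098, -201.0564157 ,  231.        ]), np.float64(76.12131200570738), np.float64(42.72169657770828))
```

Backing off 16° raised the tool 0.4 mm, which is exactly the screw's pitch, so the screw is coupled and unwinding. When I over-forced it, it most likely snapped back towards the next quarter fit. I'll wind forward gently in small steps and stop at the first firm torque.

Emit:
play_rows --motion '[[[0,0,0],[0,0,4]],[[0,0,0],[0,0,4]],[[0,0,0],[0,0,4]],[[0,0,0],[0,0,4]],[[0,0,0],[0,0,0]]]'

```text
time_s: 33.03
eef_pos: [505.0, -252.7, 155.4]
ee_rot: [0.0, 0.858, -0.514, 0.0]
force: [-1.9, 2.2, 4.6]
grip_width: 0.373
```

```bash
python3 st.py
```

```text
33.0333 [ 504.97 -252.7   155.39] yaw -61.842095464259366 F [-1.86  2.25  4.63] T [ 0.33  0.39 -0.2 ] j [-0.67  0.47  1.48  0.    1.19  0.41] tau6 0.7152209803462029 0.3731338456885858
```

Emit:
play_rows --motion '[[[0,0,0.1],[0,0,3]],[[0,0,0.1],[0,0,3]],[[0,0,0],[0,0,0]]]'

```text
time_s: 33.28
eef_pos: [505.0, -252.7, 155.3]
ee_rot: [0.0, 0.83, -0.558, 0.001]
force: [-2.1, 2.2, 6.2]
grip_width: 0.368
```

```bash
python3 st.py
```

```text
33.2833 [ 504.98 -252.7   155.26] yaw -67.78748911433043 F [-2.13  2.21  6.22] T [ 0.35  0.34 -0.16] j [-0.67  0.47  1.48  0.    1.19  0.51] tau6 0.4820358194410801 0.3681413559848543
```

Emit:
play_rows --motion '[[[0,0,0.1],[0,0,3]],[[0,0,0.1],[0,0,3]],[[0,0,0],[0,0,0]]]'

```text
time_s: 33.53
eef_pos: [504.8, -252.8, 155.1]
ee_rot: [0.001, 0.801, -0.599, 0.0]
force: [-3.7, 0.8, 7.2]
grip_width: 0.365
```

```bash
python3 st.py
```

```text
33.5333 [ 504.81 -252.76  155.15] yaw -73.62480767221966 F [-3.68  0.84  7.21] T [0.28 0.53 0.91] j [-0.67  0.47  1.48 -0.    1.19  0.61] tau6 1.5738603472709656 0.36460440793474413
```

Emit:
play_rows --motion '[[[0,0,0],[0,0,2]],[[0,0,0],[0,0,0]]]'

```text
time_s: 33.7
eef_pos: [504.8, -252.8, 155.5]
ee_rot: [0.0, 0.79, -0.614, 0.001]
force: [-4.9, 2.0, 11.8]
grip_width: 0.366
```

```bash
python3 st.py;python3 -c "
from yaw import *
track('w13.png')"
```

```text
33.7 [ 504.83 -252.79  155.54] yaw -75.71358256657872 F [-4.93  1.98 11.78] T [ 0.48  0.87 -0.14] j [-0.67  0.47  1.48 -0.    1.19  0.65] tau6 0.07185003720223904 0.36563999000768765
[[[99.5 75.5 51.6]
  [36.5 57.5 48.3]]] (array([ 579.21330021, -232.70674525,  231.        ]), np.float64(77.05238142959519), np.float64(15.038980611444853))
```

Emit:
play_rows --motion '[[[0,0,0],[0,0,2]],[[0,0,0],[0,0,0]]]'

```text
time_s: 33.92
eef_pos: [504.8, -252.8, 155.6]
ee_rot: [0.0, 0.779, -0.627, 0.001]
force: [-4.5, 2.6, 11.7]
grip_width: 0.37
```

```bash
python3 st.py;python3 -c "
from yaw import *
track('w14.png')"
```

```text
33.9167 [ 504.82 -252.81  155.64] yaw -77.72193897369952 F [-4.49  2.57 11.66] T [ 0.43  0.82 -0.15] j [-0.67  0.47  1.48 -0.    1.19  0.69] tau6 0.22302551195025444 0.36989523755305653
[[[100.5  76.5  51.6]]] (array([ 579.68081364, -235.5670365 ,  231.        ]), np.float64(76.8158492050521), np.float64(12.887616546395812))
```

Torque dropped again and the tool jumped up 0.4 mm, so the crank seems to be slipping on the square. I'll lift the crank off, move it aside, and look at the screw itself.

Emit:
play_rows --motion '[[[0,0,-2],[0,0,0]],[[0,0,-4],[0,0,0]],[[0,0,-6],[0,0,0]],[[0,0,-8],[0,0,0]],[[0,0,-10],[0,0,0]],[[0,0,-10],[0,0,0]],[[0,0,-6],[0,0,0]],[[-15,0,-4],[0,0,0]],[[-25,0,0],[0,0,0]],[[-25,0,0],[0,0,0]],[[-10,0,0],[0,0,0]],[[0,0,0],[0,0,0]],[[0,0,0],[0,0,0]]]' --squeeze 80

```text
time_s: 35.05
eef_pos: [488.8, -179.1, 204.5]
ee_rot: [0.0, 0.779, -0.626, 0.0]
force: [-0.2, 0.3, -3.4]
grip_width: 0.359
```

```bash
python3 st.py; python3 - <<'E'
from h import *
s=ctrl.sense(); snap("wrist","w15.png"); b=cv2.imread("pics/w15.png"); snap("top","t15.png"); snap("side","s15.png")
print(proj(cam("wrist",s),[504.8,-252.7,146]),proj(cam("wrist",s),[504.8,-252.7,176]),s["eef_pos"],s["ee_rot"])
cv2.imwrite("pics/w15v.png",cv2.resize(b,(800,600),interpolation=cv2.INTER_CUBIC))
E
```

```text
35.05 [ 488.79 -179.07  204.49] yaw -77.571232082866 F [-0.15  0.26 -3.39] T [ 0.03 -0.04 -0.  ] j [-0.58  0.33  1.55 -0.    1.26  0.78] tau6 0.053347820648923516 0.35860889583494787
[392.91327918 233.68718842] [410.94339032 255.1318004 ] [ 488.78604129 -179.0681393   204.48634995] [ 6.51205959e-05  7.79495234e-01 -6.26408076e-01  3.15027751e-04]
```

View pics/w15v.png

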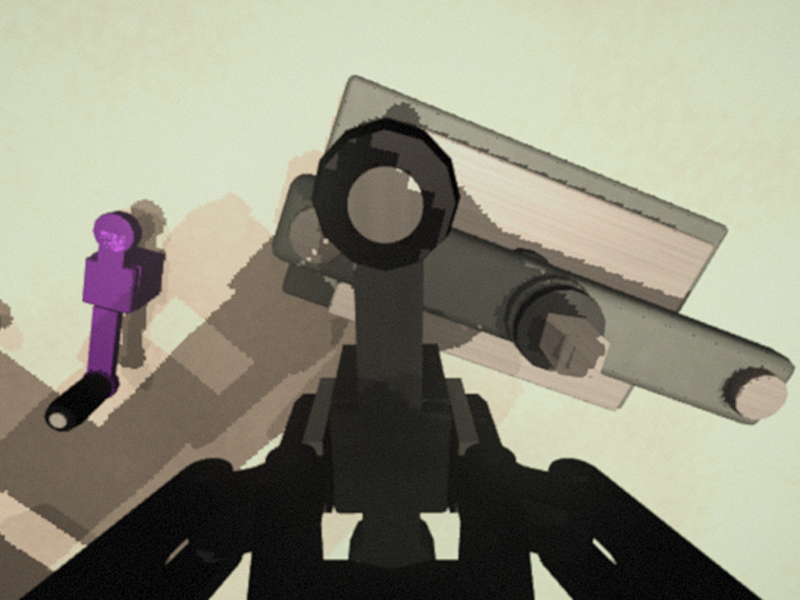

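The crank came off cleanly and is held upright. The screw shows at (570,340) with its square rotated. I'll fit its yaw and seat height numerically.

```bash
cat > fit2.py <<'E'
from h import *
def fit(fn,s,x0=504.8,y0=-252.7,seats=np.arange(143,156,1.0),bias=(0.86,-0.2)):
    im=cv2.imread("pics/"+fn).astype(np.float32); im=cv2.GaussianBlur(im,(3,3),0)
    gr=sum(cv2.magnitude(cv2.Sobel(im[:,:,k],cv2.CV_32F,1,0),cv2.Sobel(im[:,:,k],cv2.CV_32F,0,1)) for k in range(3))
    c=cam("wrist",s); M=rot(s["ee_rot"]).as_matrix(); b=M@np.array([*bias,0]); out=[]
    K,Rm,t=c
    def P(X): p=(K@(Rm@X.T+t[:,None])); return (p[:2]/p[2]).T
    for seat in seats:
      th=np.linspace(0,2*np.pi,120); 
      for dx in np.arange(-1.5,1.6,.5):
       for dy in np.arange(-1.5,1.6,.5):
        o=np.array([x0+b[0]+dx,y0+b[1]+dy,0])
        C=P(np.c_[o[0]+20*np.cos(th),o[1]+20*np.sin(th),np.full(120,seat)])
        cs=cv2.remap(gr,C[:,0].astype(np.float32)[None],C[:,1].astype(np.float32)[None],cv2.INTER_LINEAR)[0].mean()
        for a in range(0,90,2):
          V=[o+[11.31*np.cos(np.radians(a+45+90*k)),11.31*np.sin(np.radians(a+45+90*k)),seat] for k in range(4)]
          Q=P(np.array(V+[v+[0,0,27] for v in V]))
          H=cv2.convexHull(Q.astype(np.float32))[:,0]; L=np.vstack([np.linspace(H[i],H[(i+1)%len(H)],15) for i in range(len(H))])
          q=cv2.remap(gr,L[:,0].astype(np.float32)[None],L[:,1].astype(np.float32)[None],cv2.INTER_LINEAR)[0].mean()
          out.append((q+.6*cs,q,cs,seat,dx,dy,a))
    return sorted(out,reverse=True)
E
python3 - <<'E'
from fit2 import *
s=ctrl.sense()
r=fit("w15.png",s); print("combined",*[np.round(x,1) for x in r[:6]],sep="\n")
r2=sorted(r,key=lambda x:-x[1]); print("square only",*[np.round(x,1) for x in r2[:6]],sep="\n")
q=lambda a,yaw:dict(eef_pos=a,ee_rot=[0,np.cos(np.radians(yaw/2)),np.sin(np.radians(yaw/2)),0])
r=fit("w1.png",q([483,-257.4,231.2],-69.65),seats=np.arange(148,159,1.)); print("w1",np.round(r[0],1),np.round(r[1],1))
im=cv2.imread("pics/w15.png")[185:290,335:465]; cv2.imwrite("pics/w15z.png",cv2.resize(im,None,fx=5,fy=5,interpolation=cv2.INTER_CUBIC))
E
```

```text
combined
[ 5.590e+02  3.485e+02  3.508e+02  1.430e+02 -5.000e-01 -5.000e-01
  6.000e+00]
[ 5.573e+02  3.468e+02  3.508e+02  1.430e+02 -5.000e-01 -5.000e-01
  4.000e+00]
[ 5.567e+02  3.483e+02  3.473e+02  1.430e+02 -5.000e-01 -1.000e+00
  4.000e+00]
[ 5.552e+02  3.468e+02  3.473e+02  1.430e+02 -5.000e-01 -1.000e+00
  2.000e+00]
[554.8 346.9 346.5 144.    0.    0.    4. ]
[554.6 346.8 346.5 144.    0.    0.    6. ]
square only
[ 5.590e+02  3.485e+02  3.508e+02  1.430e+02 -5.000e-01 -5.000e-01
  6.000e+00]
[ 5.567e+02  3.483e+02  3.473e+02  1.430e+02 -5.000e-01 -1.000e+00
  4.000e+00]
[ 5.522e+02  3.476e+02  3.410e+02  1.440e+02  0.000e+00 -5.000e-01
  4.000e+00]
[ 5.520e+02  3.474e+02  3.410e+02  1.440e+02  0.000e+00 -5.000e-01
  2.000e+00]
[5.300e+02 3.473e+02 3.045e+02 1.460e+02 5.000e-01 5.000e-01 4.000e+00]
[5.297e+02 3.469e+02 3.045e+02 1.460e+02 5.000e-01 5.000e-01 2.000e+00]
w1 [371.8 253.5 197.2 150.    0.    1.   62. ] [370.4 252.1 197.2 150.    0.    1.   64. ]
```

View pics/w15z.png

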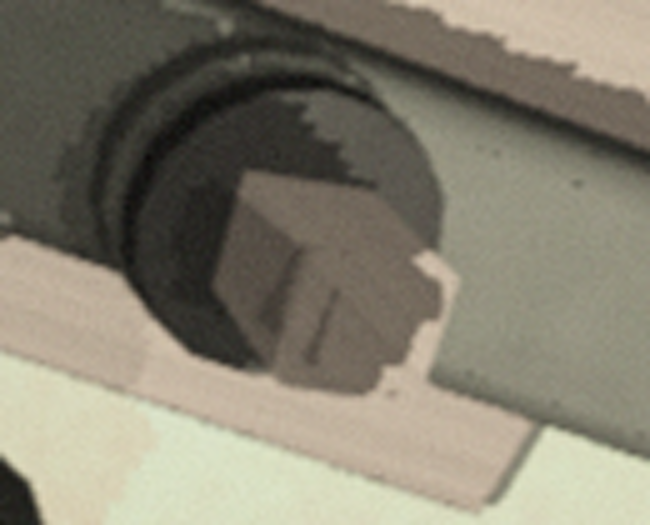

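The fit puts the screw's yaw at about 5° (mod 90), while the crank came off at 12°. That confirms it: forcing past the stop made the crank jump a quarter and kick the screw back to about 7.2 rad. I'll refit it aligned and wind again with a light squeeze, so that the pads limit the torque.

Emit:
play_rows --motion '[[[15,0,0],[0,0,0]],[[25,0,0],[0,0,0]],[[25,0.2,0],[0,0,0]],[[10.3,0,0],[0,0,3]],[[0,0,0],[0,0,4.4]],[[0,0,3],[0,0,0]],[[0,0,6],[0,0,0]],[[0,0,5],[0,0,0]],[[0,0,2],[0,0,0]],[[0,0,2],[0,0,0]],[[0,0,2],[0,0,0]],[[0,0,2],[0,0,0]],[[0,0,2],[0,0,0]],[[0,0,0],[0,0,0]]]'

```text
time_s: 36.37
eef_pos: [504.6, -252.9, 179.8]
ee_rot: [0.0, 0.737, -0.676, -0.0]
force: [-0.4, 0.8, -3.0]
grip_width: 0.361
```

```bash
python3 st.py
```

```text
36.3667 [ 504.58 -252.87  179.77] yaw -85.01314644513643 F [-0.39  0.82 -2.99] T [0.05 0.04 0.01] j [-0.67  0.44  1.45 -0.    1.25  0.81] tau6 -0.0029896046180510893 0.3607555121590765
```

Emit:
play_rows --motion '[[[0,0,3],[0,0,0]],[[0,0,4],[0,0,0]],[[0,0,4],[0,0,0]],[[0,0,4],[0,0,0]],[[0,0,3],[0,0,0]],[[0,0,2],[0,0,0]],[[0,0,1],[0,0,0]],[[0,0,1],[0,0,0]],[[0,0,0],[0,0,0]]]'

```text
time_s: 37.12
eef_pos: [504.7, -253.0, 158.0]
ee_rot: [0.0, 0.737, -0.676, -0.0]
force: [-0.7, -0.0, -3.1]
grip_width: 0.368
```

Emit:
play_rows --motion '[[[0,0,0.8],[0,0,0]],[[0,0,0.8],[0,0,0]],[[0,0,0],[0,0,0]]]'

```text
time_s: 37.37
eef_pos: [504.6, -253.0, 156.4]
ee_rot: [0.0, 0.737, -0.676, -0.0]
force: [0.7, 0.5, -3.4]
grip_width: 0.362
```

```bash
python3 st.py
```

```text
37.3667 [ 504.64 -252.96  156.43] yaw -85.02484165748753 F [ 0.67  0.53 -3.43] T [-0.05  0.02 -0.  ] j [-0.67  0.47  1.48 -0.    1.2   0.81] tau6 9.025023928188602e-05 0.36240652519730765
```

Emit:
play_rows --motion '[[[0,0,0.1],[0,0,3]],[[0,0,0.1],[0,0,4]],[[0,0,0.1],[0,0,4]],[[0,0,0.1],[0,0,3]],[[0,0,0],[0,0,0]]]' --squeeze 30

```text
time_s: 37.78
eef_pos: [504.8, -252.8, 156.2]
ee_rot: [0.0, -0.649, 0.761, 0.0]
force: [0.6, 2.0, -3.2]
grip_width: 0.368
```

```bash
python3 st.py
```

```text
37.7833 [ 504.76 -252.76  156.19] yaw -99.12558700767433 F [ 0.62  1.98 -3.17] T [ 0.22 -0.09 -0.03] j [-0.67  0.47  1.48  0.    1.2   1.06] tau6 0.7942779175937176 0.367773848825053
```

Emit:
play_rows --motion '[[[0,0,0.1],[0,0,2]],[[0,0,0.1],[0,0,3]],[[0,0,0.05],[0,0,2]],[[0,0,0],[0,0,0]]]'

```text
time_s: 38.12
eef_pos: [504.8, -252.7, 156.0]
ee_rot: [0.0, -0.602, 0.799, 0.0]
force: [0.9, 2.8, -2.2]
grip_width: 0.362
```

```bash
python3 st.py
```

```text
38.1167 [ 504.75 -252.74  155.98] yaw -105.99669804549599 F [ 0.91  2.79 -2.17] T [0.41 0.01 0.03] j [-0.67  0.47  1.48  0.    1.19  1.18] tau6 0.5656596086919308 0.36221496016653876
```

Emit:
play_rows --motion '[[[0,0,0.1],[0,0,2]],[[0,0,0.05],[0,0,2]],[[0,0,0],[0,0,0]]]'

```text
time_s: 38.37
eef_pos: [504.8, -252.7, 155.8]
ee_rot: [0.0, -0.574, 0.819, 0.0]
force: [1.0, 3.5, -1.6]
grip_width: 0.362
```

```bash
python3 st.py
```

```text
38.3667 [ 504.77 -252.74  155.83] yaw -109.96116028704033 F [ 1.03  3.53 -1.56] T [ 0.57 -0.07  0.06] j [-0.67  0.47  1.48  0.    1.19  1.25] tau6 0.5259289965033531 0.3622129374156897
```

Emit:
play_rows --motion '[[[0,0,0.05],[0,0,2]],[[0,0,0.05],[0,0,2]],[[0,0,0.05],[0,0,2]],[[0,0,0],[0,0,0]]]'

```text
time_s: 38.7
eef_pos: [504.8, -252.7, 155.7]
ee_rot: [0.0, -0.53, 0.848, 0.0]
force: [0.3, 3.7, -0.5]
grip_width: 0.367
```

```bash
python3 st.py
```

```text
38.7 [ 504.77 -252.71  155.68] yaw -115.93817975556426 F [ 0.3   3.68 -0.5 ] T [ 0.64 -0.1   0.13] j [-0.67  0.47  1.48  0.    1.19  1.35] tau6 0.5988753587007523 0.36651534585725043
```

Emit:
play_rows --motion '[[[0,0,0.05],[0,0,2]],[[0,0,0.05],[0,0,2]],[[0,0,0],[0,0,0]]]'

```text
time_s: 38.95
eef_pos: [504.8, -252.7, 155.7]
ee_rot: [0.0, -0.501, 0.865, -0.0]
force: [0.0, 4.8, -0.4]
grip_width: 0.365
```

```bash
python3 st.py
```

```text
38.95 [ 504.81 -252.7   155.67] yaw -119.82585892817525 F [ 0.05  4.82 -0.35] T [ 0.72 -0.1   1.01] j [-0.67  0.47  1.48  0.    1.19  1.42] tau6 1.4852496609091759 0.36544242112569103
```

Torque rose sharply from 0.1 to 1.0 N m within 4° at crank yaw ≈ −118°. That matches the stop position inferred earlier. I'll add a few degrees to seat it firmly, well short of what is needed to jump a quarter.

Emit:
play_rows --motion '[[[0,0,0],[0,0,0]],[[0,0,0],[0,0,2]],[[0,0,0],[0,0,2]],[[0,0,0],[0,0,0]],[[0,0,0],[0,0,0]]]' --squeeze 80

```text
time_s: 39.37
eef_pos: [504.8, -252.7, 155.7]
ee_rot: [-0.0, -0.471, 0.882, -0.0]
force: [-0.2, 5.3, 0.3]
grip_width: 0.361
```

```bash
python3 st.py
```

```text
39.3667 [ 504.8  -252.71  155.68] yaw -123.7594995858992 F [-0.22  5.27  0.27] T [ 0.84 -0.11  2.19] j [-0.67  0.47  1.48 -0.    1.19  1.49] tau6 2.1584895998239517 0.3614447711476849
```

Emit:
play_rows --motion '[[[0,0,0],[0,0,2]],[[0,0,0],[0,0,2]],[[0,0,0],[0,0,0]],[[0,0,0],[0,0,0]]]'

```text
time_s: 39.7
eef_pos: [504.8, -252.8, 155.7]
ee_rot: [-0.0, -0.441, 0.898, -0.0]
force: [0.3, 4.0, 0.6]
grip_width: 0.36
```

```bash
python3 st.py
```

```text
39.7 [ 504.84 -252.76  155.68] yaw -127.71717033795582 F [0.34 3.97 0.58] T [ 0.84 -0.05  2.66] j [-0.67  0.47  1.48 -0.    1.19  1.56] tau6 2.719777151942253 0.36016820125220367
```

The torque reached 2.66 N m with no further sinking, so this is the hard stop. I'll back off within the play to unload, then lift the crank off.

Emit:
play_rows --motion '[[[0,0,0],[0,0,-4]],[[0,0,0],[0,0,-4]],[[0,0,0],[0,0,-4]],[[0,0,0],[0,0,-3]],[[0,0,0],[0,0,0]],[[0,0,0],[0,0,0]]]'

```text
time_s: 40.2
eef_pos: [504.8, -252.7, 155.9]
ee_rot: [0.001, -0.552, 0.834, 0.0]
force: [-0.6, 7.0, 3.0]
grip_width: 0.357
```

```bash
python3 st.py
```

```text
40.2 [ 504.84 -252.75  155.9 ] yaw -113.02367225087555 F [-0.58  6.98  3.03] T [1.01 0.02 0.09] j [-0.67  0.47  1.48  0.    1.19  1.3 ] tau6 -0.03828347660601139 0.3566143931787727
```

Emit:
play_rows --motion '[[[0,0,-1],[0,0,0]],[[0,0,-2],[0,0,0]],[[0,0,-4],[0,0,0]],[[0,0,-6],[0,0,0]],[[0,0,-8],[0,0,0]],[[0,0,-10],[0,0,0]],[[0,0,-10],[0,0,0]],[[0,0,-6],[0,0,0]],[[0,0,-3],[0,0,0]],[[0,0,0],[0,0,0]],[[0,0,0],[0,0,0]]]'

```text
time_s: 41.12
eef_pos: [504.5, -253.1, 205.4]
ee_rot: [-0.0, -0.552, 0.834, -0.0]
force: [0.5, -0.4, -3.3]
grip_width: 0.357
```

```bash
python3 st.py
```

```text
41.1167 [ 504.52 -253.13  205.42] yaw -113.04000740823207 F [ 0.49 -0.45 -3.31] T [0.06 0.04 0.01] j [-0.67  0.42  1.42 -0.    1.31  1.3 ] tau6 -0.0006721983481838834 0.35744159454393
```

I'm checking the screw's angle with the crank moved aside, before placing it.

Emit:
play_rows --motion '[[[-15,0,0],[0,0,0]],[[-25,0,0],[0,0,0]],[[-25,0,0],[0,0,0]],[[-10,0,0],[0,0,0]],[[0,0,0],[0,0,0]],[[0,0,0],[0,0,0]]]'

```text
time_s: 41.62
eef_pos: [533.9, -184.1, 205.2]
ee_rot: [-0.0, -0.552, 0.834, 0.0]
force: [-0.6, -0.8, -3.1]
grip_width: 0.36
```

```bash
python3 - <<'E'
from fit2 import *
s=ctrl.sense(); snap("wrist","w16.png"); snap("top","t16.png"); print(s["time_s"],s["eef_pos"],s["force"])
r=fit("w16.png",s,seats=np.arange(142,149,1.0))
print("combined",*[np.round(x,1).tolist() for x in r[:5]],sep="\n")
best={}
for x in r:
    best.setdefault(x[6],x[0])
print({int(a):round(float(v)) for a,v in sorted(best.items())})
s15=dict(eef_pos=[488.79,-179.07,204.49],ee_rot=[0,.779495,-.626408,0.000315])
r=fit("w15.png",s15,seats=np.arange(142,149,1.0)); best={}
for x in r: best.setdefault(x[6],x[0])
print({int(a):round(float(v)) for a,v in sorted(best.items())})
E
```

```text
41.6167 [ 533.8852916  -184.06302147  205.18352561] [-0.60027337 -0.84291938 -3.08942284]
combined
[494.5, 304.7, 316.4, 143.0, 0.0, 1.0, 76.0]
[490.2, 300.3, 316.4, 143.0, 0.0, 1.0, 78.0]
[489.0, 301.7, 312.2, 142.0, -1.0, 0.5, 78.0]
[489.0, 296.1, 321.5, 142.0, -0.5, 1.0, 76.0]
[487.3, 300.0, 312.2, 142.0, -1.0, 0.5, 76.0]
{0: 433, 2: 432, 4: 429, 6: 427, 8: 429, 10: 427, 12: 422, 14: 408, 16: 414, 18: 417, 20: 415, 22: 416, 24: 409, 26: 406, 28: 400, 30: 390, 32: 388, 34: 384, 36: 379, 38: 380, 40: 379, 42: 383, 44: 387, 46: 393, 48: 399, 50: 406, 52: 412, 54: 419, 56: 422, 58: 430, 60: 432, 62: 437, 64: 441, 66: 445, 68: 454, 70: 465, 72: 477, 74: 487, 76: 495, 78: 490, 80: 480, 82: 468, 84: 456, 86: 443, 88: 435}
{0: 551, 2: 564, 4: 574, 6: 576, 8: 570, 10: 563, 12: 558, 14: 546, 16: 532, 18: 520, 20: 507, 22: 491, 24: 474, 26: 460, 28: 447, 30: 438, 32: 428, 34: 423, 36: 416, 38: 407, 40: 403, 42: 397, 44: 396, 46: 394, 48: 390, 50: 390, 52: 392, 54: 396, 56: 399, 58: 400, 60: 408, 62: 413, 64: 414, 66: 413, 68: 415, 70: 417, 72: 418, 74: 420, 76: 422, 78: 428, 80: 437, 82: 456, 84: 481, 86: 506, 88: 531}
```

The screw's yaw fits at about 76.5°. The expected stop is about 71°, so backing off may have dragged the screw a few degrees. I have time to mend this. I'll refit, regrip freshly centred, wind lightly to the stop, then release the fingers without backing off before lifting.

Emit:
play_rows --motion '[[[15,0,0],[0,0,0]],[[25,0,0],[0,0,0]],[[25,0,0],[0,0,-3]],[[9.5,0,0],[0,0,-3]],[[0,1.4,0],[0,0,-3]],[[0,0,5],[0,0,0]],[[0,0,8],[0,0,0]],[[0,0,6],[0,0,0]],[[0,0,3],[0,0,0]],[[0,0,2],[0,0,0]],[[0,0,2],[0,0,0]],[[0,0,0],[0,0,0]]]'

```text
time_s: 42.72
eef_pos: [504.0, -252.1, 179.1]
ee_rot: [-0.0, -0.615, 0.788, 0.0]
force: [0.6, 0.3, -4.2]
grip_width: 0.361
```

```bash
python3 st.py
```

```text
42.7167 [ 504.01 -252.12  179.12] yaw -104.0243941702049 F [ 0.61  0.27 -4.22] T [ 0.01  0.05 -0.  ] j [-0.67  0.44  1.45 -0.    1.25  1.14] tau6 0.005100121343275532 0.3607495413710661
```

Emit:
play_rows --motion '[[[0,0,3],[0,0,0]],[[0,0,5],[0,0,0]],[[0,0,5],[0,0,0]],[[0,0,4],[0,0,0]],[[0,0,3],[0,0,0]],[[0,0,2],[0,0,0]],[[0,0,0.6],[0,0,0]],[[0,0,0],[0,0,0]]]'

```text
time_s: 43.38
eef_pos: [504.0, -252.3, 156.8]
ee_rot: [-0.0, -0.615, 0.788, 0.0]
force: [0.0, -0.1, -3.7]
grip_width: 0.361
```

Emit:
play_rows --motion '[[[0,0,0],[0,0,0]],[[0,0,0],[0,0,0]],[[0.4,-0.9,0],[0,0,0]],[[0,0,0],[0,0,0]],[[0,0,0],[0,0,0]]]' --fingers 45

```text
time_s: 43.8
eef_pos: [504.9, -253.0, 157.1]
ee_rot: [0.0, -0.615, 0.788, -0.0]
force: [0.2, -0.1, 0.3]
grip_width: 0.527
```

Emit:
play_rows --motion '[[[0,0,0],[0,0,0]],[[0,0,0],[0,0,0]],[[0,0,0],[0,0,0]],[[0,0,0],[0,0,0]],[[0,0,0],[0,0,0]]]' --fingers 15 --squeeze 50

```text
time_s: 44.22
eef_pos: [504.8, -253.0, 157.2]
ee_rot: [0.0, -0.615, 0.788, -0.0]
force: [-1.7, 1.0, 3.4]
grip_width: 0.364
```

```bash
python3 st.py
```

```text
44.2167 [ 504.82 -253.04  157.18] yaw -104.02965124421137 F [-1.72  1.03  3.36] T [ 0.01  0.17 -0.05] j [-0.67  0.46  1.48 -0.    1.2   1.14] tau6 0.007843973580747843 0.36421125093445605
```

Emit:
play_rows --motion '[[[0,0,0.05],[0,0,3]],[[0,0,0.1],[0,0,3]],[[0,0,0.05],[0,0,3]],[[0,0,0],[0,0,0]]]'

```text
time_s: 44.55
eef_pos: [505.1, -252.8, 157.1]
ee_rot: [0.0, -0.551, 0.834, -0.0]
force: [0.7, 1.1, 5.1]
grip_width: 0.374
```

```bash
python3 st.py
```

```text
44.55 [ 505.14 -252.84  157.08] yaw -113.12642257201406 F [0.68 1.06 5.08] T [ 0.1  -0.09 -0.05] j [-0.67  0.46  1.48  0.    1.2   1.3 ] tau6 0.7057476975023746 0.37354151306338096
```

Emit:
play_rows --motion '[[[0,0,0.05],[0,0,1.5]],[[0,0,0.05],[0,0,1.5]],[[0,0,0],[0,0,0]]]'

```text
time_s: 44.8
eef_pos: [505.1, -252.8, 157.1]
ee_rot: [0.0, -0.53, 0.848, -0.0]
force: [-1.0, 0.7, 6.7]
grip_width: 0.368
```

```bash
python3 st.py
```

```text
44.8 [ 505.06 -252.85  157.07] yaw -115.97219665007285 F [-1.01  0.69  6.67] T [ 0.21 -0.07  0.18] j [-0.67  0.46  1.48  0.    1.2   1.35] tau6 0.5278045311570168 0.3684498503346263
```

Emit:
play_rows --motion '[[[0,0,0.05],[0,0,2]],[[0,0,0],[0,0,0]]]'

```text
time_s: 44.97
eef_pos: [505.0, -252.8, 157.1]
ee_rot: [0.0, -0.516, 0.857, -0.0]
force: [-1.3, 2.2, 6.8]
grip_width: 0.367
```

```bash
python3 st.py
```

```text
44.9667 [ 505.05 -252.83  157.07] yaw -117.92992784918384 F [-1.31  2.23  6.82] T [ 0.18 -0.03  0.67] j [-0.67  0.46  1.48 -0.    1.2   1.39] tau6 1.0646730288863182 0.36741229663274244
```

Emit:
play_rows --motion '[[[0,0,0.05],[0,0,2]],[[0,0,0],[0,0,0]]]'

```text
time_s: 45.13
eef_pos: [505.0, -252.8, 157.0]
ee_rot: [0.0, -0.501, 0.865, -0.0]
force: [-0.8, 1.7, 6.2]
grip_width: 0.366
```

```bash
python3 st.py
```

```text
45.1333 [ 505.   -252.82  157.03] yaw -119.8624320178838 F [-0.81  1.68  6.15] T [ 0.27 -0.04  1.13] j [-0.67  0.46  1.48 -0.    1.2   1.42] tau6 1.5767046064138412 0.36641740231287323
```

The stop is in the same place (onset ≈ −116°, 1.1 N m) and nothing sank, so the screw was still at its stop. Now I'll release, regrip without torque, and lift.

Emit:
play_rows --motion '[[[0,0,0],[0,0,0]],[[0,0,0],[0,0,0]],[[0,0,0],[0,0,-2.5]],[[0,0,0],[0,0,0]]]' --fingers 45

```text
time_s: 45.47
eef_pos: [504.6, -252.9, 156.0]
ee_rot: [-0.0, -0.519, 0.855, 0.0]
force: [0.3, 1.1, -0.5]
grip_width: 0.524
```

Emit:
play_rows --motion '[[[0,0,0],[0,0,0]],[[0,0,0],[0,0,0]],[[0,0,0],[0,0,0]],[[0,0,0],[0,0,0]],[[0,0,0],[0,0,0]]]' --fingers 15 --squeeze 50

```text
time_s: 45.88
eef_pos: [504.8, -252.7, 156.4]
ee_rot: [0.0, -0.518, 0.855, 0.0]
force: [1.1, 3.0, 0.5]
grip_width: 0.37
```

```bash
python3 st.py
```

```text
45.8833 [ 504.78 -252.69  156.37] yaw -117.5373399960398 F [1.14 2.97 0.52] T [ 0.45 -0.14  0.12] j [-0.67  0.47  1.48  0.    1.2   1.38] tau6 0.11313060997053981 0.36956334148813275
```

Emit:
play_rows --motion '[[[0,0,-1],[0,0,0]],[[0,0,-2],[0,0,0]],[[0,0,-4],[0,0,0]],[[0,0,-6],[0,0,0]],[[0,0,-8],[0,0,0]],[[0,0,-10],[0,0,0]],[[0,0,-10],[0,0,0]],[[0,0,-6],[0,0,0]],[[0,0,-3],[0,0,0]],[[0,0,0],[0,0,0]]]'

```text
time_s: 46.72
eef_pos: [504.8, -253.2, 207.3]
ee_rot: [0.0, -0.518, 0.855, -0.001]
force: [-0.3, 0.9, -2.9]
grip_width: 0.367
```

```bash
python3 st.py
```

```text
46.7167 [ 504.83 -253.15  207.33] yaw -117.5396833928709 F [-0.33  0.9  -2.85] T [0.01 0.03 0.  ] j [-0.67  0.42  1.41 -0.    1.31  1.38] tau6 0.0012547281221486628 0.3665619745664625
```

Emit:
play_rows --motion '[[[2,9,0],[0,0,0]],[[5,20,0],[0,0,0]],[[6,23,0],[0,0,0]],[[6,24,0],[0,0,0]],[[6,24,0],[0,0,0]],[[6,24,0],[0,0,0]],[[5,20,0],[0,0,0]],[[4,15.5,0],[0,0,0]],[[0,0,8],[0,0,6]],[[0,0,14],[0,0,7]],[[0,0,16],[0,0,7]],[[0,0,16],[0,0,7]],[[0,0,16],[0,0,7]],[[0,0,16],[0,0,7]],[[0,0,16],[0,0,7]],[[0,0,16],[0,0,7]],[[0,0,16],[0,0,7.5]],[[0,0,12],[0,0,0]],[[0,0,6],[0,0,0]],[[0,0,0],[0,0,0]]]'

```text
time_s: 48.38
eef_pos: [344.3, -214.2, 53.6]
ee_rot: [-0.001, -0.003, 1.0, 0.001]
force: [0.6, 0.0, -3.0]
grip_width: 0.369
```

```bash
python3 st.py
```

```text
48.3833 [ 344.34 -214.2    53.59] yaw -179.65258300556368 F [ 0.63  0.04 -3.01] T [ 0.04 -0.02  0.01] j [-0.85  0.32  2.04 -0.    0.78  2.29] tau6 0.04315092810429633 0.3686146689349986
```

Emit:
play_rows --motion '[[[0,0,8],[0,0,0]],[[0,0,12],[0,0,0]],[[0,0,10],[0,0,0]],[[0,0,6],[0,0,0]],[[0,0,3],[0,0,0]],[[0,0,1],[0,0,0]],[[0,0,0],[0,0,0]]]'

```text
time_s: 48.97
eef_pos: [345.0, -214.8, 14.7]
ee_rot: [0.0, -0.003, 1.0, -0.0]
force: [-0.0, -0.2, -3.6]
grip_width: 0.365
```

Emit:
play_rows --motion '[[[0,0,0.6],[0,0,0]],[[0,0,0.6],[0,0,0]],[[0,0,0.5],[0,0,0]],[[0,0,0],[0,0,0]]]'

```text
time_s: 49.3
eef_pos: [344.9, -214.7, 12.9]
ee_rot: [0.0, -0.003, 1.0, -0.0]
force: [0.8, 0.7, -3.8]
grip_width: 0.372
```

```bash
python3 st.py
```

```text
49.3 [ 344.88 -214.71   12.86] yaw -179.68936188574344 F [ 0.82  0.75 -3.77] T [ 0.03 -0.01 -0.03] j [-0.85  0.41  2.07 -0.    0.67  2.29] tau6 -0.0004450858250493184 0.3717453962217392
```

Emit:
play_rows --motion '[[[0,0,0.5],[0,0,0]],[[0,0,0.5],[0,0,0]],[[0,0,0.5],[0,0,0]],[[0,0,0],[0,0,0]]]'

```text
time_s: 49.63
eef_pos: [344.8, -214.6, 11.2]
ee_rot: [-0.0, -0.003, 1.0, 0.0]
force: [0.3, -0.2, -4.0]
grip_width: 0.366
```

Emit:
play_rows --motion '[[[0,0,0.5],[0,0,0]],[[0,0,0.4],[0,0,0]],[[0,0,0],[0,0,0]]]'

```text
time_s: 49.88
eef_pos: [344.9, -214.7, 10.8]
ee_rot: [0.0, -0.003, 1.0, -0.0]
force: [-2.1, 2.7, 7.2]
grip_width: 0.367
```

Contact comes at TCP 10.9, so the underside was at 156.37 − 10.9 ≈ 145.4 mm when last on the screw. That matches the fully wound seat. Now I'll release.

Emit:
play_rows --motion '[[[0,0,-0.4],[0,0,0]],[[0,0,0],[0,0,0]]]'

```text
time_s: 50.05
eef_pos: [344.9, -214.7, 10.9]
ee_rot: [0.0, -0.003, 1.0, -0.0]
force: [-0.6, 1.4, 0.5]
grip_width: 0.365
```

Emit:
play_rows --motion '[[[0,0,0],[0,0,0]],[[0,0,0],[0,0,0]],[[0,0,0],[0,0,0]],[[0,0,0],[0,0,0]],[[0,0,0],[0,0,0]],[[0,0,-4],[0,0,0]],[[0,0,-12],[0,0,0]],[[0,0,-20],[0,0,0]],[[0,0,-25],[0,0,0]],[[0,0,-25],[0,0,0]],[[0,0,-25],[0,0,0]],[[0,0,-25],[0,0,0]],[[0,0,-25],[0,0,0]],[[0,0,-25],[0,0,0]],[[0,0,-20],[0,0,0]],[[0,0,-10],[0,0,0]],[[0,0,0],[0,0,0]]]' --fingers 75

```text
time_s: 51.47
eef_pos: [345.4, -215.2, 229.0]
ee_rot: [0.001, -0.003, 1.0, -0.002]
force: [-0.5, 0.3, -0.7]
grip_width: 0.879
```

```bash
python3 st.py; python3 - <<'E'
from h import *
np.set_printoptions(precision=1,suppress=True)
s=ctrl.sense()
for n in ("wrist","top","side"):
    snap(n,n+"_end.png"); c=cam(n,s)
    for nm,z in [("crank",40),("crank_handle",65),("bell",23),("stapler",40),("ashtray",20),("key_rack",50)]:
        for d in ctrl.spot_in(n,nm)[:5]:
            if d["p"]>.4:
                uv=np.array(d["position"])*[560,420]; print(n,nm,round(d["p"],2),uv,atz(c,uv,z))
# dark upright check: expected features of the placed crank in wrist view
c=cam("wrist",s)
for nm,X in [("boss top",[345,-214.7,44]),("grip top",[345,-289.7,85]),("cw",[345,-178.7,44])]:
    u,v=proj(c,X).astype(int); im=cv2.imread("pics/wrist_end.png"); print(nm,(u,v),im[max(0,v-3):v+4,max(0,u-3):u+4].mean((0,1)) if 0<=u<560 and 0<=v<420 else None)
E
```

```text
51.4667 [ 345.36 -215.2   228.99] yaw -179.68323310911566 F [-0.46  0.31 -0.7 ] T [0.04 0.01 0.03] j [-0.85  0.05  1.83 -0.    1.26  2.29] tau6 -2.214452706539305e-05 0.8793009355295309
wrist crank 0.9 [274.9 166.5] [ 344.9 -229.9   40. ]
wrist crank 0.65 [213.1 357.1] [416.9   0.7  40. ]
wrist crank_handle 0.79 [215.2 353.4] [408.9 -26.9  65. ]
wrist crank_handle 0.72 [274.2 168.8] [ 345.6 -233.    65. ]
top crank 0.96 [175.7 234.4] [493.9 284.7  40. ]
top crank 0.78 [226.8 290.1] [355.6 158.5  40. ]
top crank 0.61 [371.5 289.2] [ 353.1 -196.8   40. ]
top crank_handle 0.75 [374.9 294.9] [ 341.5 -200.5   65. ]
top crank_handle 0.67 [177.2 237. ] [486.7 275.8  65. ]
top crank_handle 0.56 [225.9 291.7] [353.7 157.9  65. ]
top bell 0.96 [245.1 127. ] [766.4 112.2  23. ]
top stapler 0.94 [316.2 128.7] [755.7 -68.3  40. ]
top ashtray 0.86 [399.4 128.6] [ 757.9 -282.8   20. ]
top ashtray 0.61 [375.3 292.4] [ 343.6 -209.4   20. ]
top key_rack 0.82 [160.6 139.8] [730.1 321.4  50. ]
side crank 0.86 [366.5 192.9] [ 340.7 -233.7   40. ]
side crank 0.71 [320.3 234.6] [431.    9.6  40. ]
side crank 0.69 [338.7 281.6] [351.  172.6  40. ]
side crank 0.64 [271.  304.4] [482.1 289.3  40. ]
side crank_handle 0.96 [321.2 233.6] [424.3  36.5  65. ]
side crank_handle 0.82 [336.3 280.5] [354.2 197.1  65. ]
side crank_handle 0.77 [362.5 197.1] [ 346.4 -168.    65. ]
side crank_handle 0.66 [272.5 303.3] [472.9 307.8  65. ]
side bell 0.55 [191.  237.7] [765.3 105.9  23. ]
side stapler 0.64 [218.5 203. ] [748.2 -48.1  40. ]
side ashtray 0.61 [244.2 167.2] [ 760.9 -300.8   20. ]
side key_rack 0.75 [162.9 304.7] [705.2 369.3  50. ]
boss top (np.int64(274), np.int64(182)) [35.7 40.6 42.6]
grip top (np.int64(275), np.int64(103)) [151.  170.2 164.7]
cw (np.int64(274), np.int64(217)) [64.2 72.2 75.4]
```

```bash
python3 -c "
from rig import ctrl
print(ctrl.finish_job())"
```

```text
the job is handed in; nothing more can be done
None
```

The job is handed in at about 51.5 s. The screw is wound down to its stop, and the dark steel crank stands on its boss beside the press at about (345, −215).

**What went wrong:** during the first winding I kept turning past the stop. The torque reached 2.85 N m, and the crank jumped a quarter turn on the square, kicking the screw back. I lifted the crank off, measured the screw, refitted the crank and wound again. It came up hard at 2.66 N m with no further sinking. A third, light winding met the stop at the same angle, and I then lifted the crank off without turning it back.

**Last checks:**
- **Screw:** the seat height came out at about 145.4 mm, which fits the fully wound position (about 145.3–145.8). That is good to only about 0.2 mm, or roughly 0.1–0.2 rad. I did not look at the screw again after the final lift.
- **Crank:** the camera views place it where I released it, and the boss and grip colours there fit it standing upright.
- **Bystanders:** the ashtray, bell, stapler and key rack show where they were, within the detector's scatter. The arm was clear of everything.
- **Disagreement:** before the final winding, a camera fit put the screw's angle about 5° short of where I expected the stop. The last winding met the stop at the same crank angle with no further sinking, so I took this as measurement error.

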